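Free the wooden block of its glass samples and load it in the drill jig

TASK

Three glass sample slabs are stacked on the wooden block that is to be drilled next. Working from the top down, set each slab gently (not dropped) and flat in the middle of the sample board with the inlay of its own colour; then slide the bare block lengthwise, lying flat, under the low guide plate of the drill jig until it meets the back stop. Leave the roll of tape and the red solder spool where they are.

Things in the scene. Friction and masses are not known exactly. Their poses are not given: they have to be found in the camera images.
- rose_slab: Rose-pink slab of opaque glass, free, with polished edges, 10 mm thick; origin at the centre of its underside, z up. 38 mm along its x, 50 mm along its y. Top of the stack; it sits about 11 mm towards +y of the block off the blue slab.
- blue_slab: Blue slab of opaque glass, free, with polished edges, 10 mm thick; origin at the centre of its underside, z up. 36 mm along its x, 52 mm along its y. Second from the top, about 11 mm towards +y of the block off the cream slab.
- cream_slab: Cream-yellow slab of opaque glass, free, with polished edges, 10 mm thick; origin at the centre of its underside, z up. 45 mm along its x, 45 mm along its y. Third, lying directly on the wooden block.
- wood_block: Mid-brown wooden block, free, 45 mm along its x, 110 mm along its y, 32 mm high, about 0.1 kg; at the bottom of the stack, its ends show beyond the slabs. Origin at the centre of its underside. Which end goes into the jig first does not matter.
- rose_board: Fixed square dark wooden sample board, 84 x 84 mm, 6 mm high, flat on top without a rim, with a rose-pink square inlay (64 x 64 mm) in the middle. Origin at the centre of its underside on the worktop; its top is at z = 6 mm.
- blue_board: Fixed square dark wooden sample board, 84 x 84 mm, 6 mm high, flat on top without a rim, with a blue square inlay (64 x 64 mm) in the middle. Origin at the centre of its underside on the worktop; its top is at z = 6 mm.
- cream_board: Fixed square dark wooden sample board, 84 x 84 mm, 6 mm high, flat on top without a rim, with a cream-yellow square inlay (64 x 64 mm) in the middle. Origin at the centre of its underside on the worktop; its top is at z = 6 mm.
- drill_jig: Fixed jig: 2 pale wooden cheeks (14 mm thick), plywood guide plate with 2 steel bushings across them, open mouth. x points level inward, z up. Channel 59 mm wide, floor is the worktop. Cheeks and plate: x -5 (mouth) to 65 mm; plate underside 38, top 49 mm up; 5 mm high feet to y +-66. Stop face at x=55.5. Origin on worktop, mid channel: centre of the block (long side along x) when it is home.
- tape_roll: Bystander: roll of beige masking tape lying flat, 96 mm across, 24 mm high, free. Origin at the centre of its underside.
- red_spool: Bystander: spool of solder wire with red flanges, standing upright, 60 mm across, 46 mm high, free. Origin near the centre of its underside.

How it is judged:
On the way, in this order (a step that is already met when the one before it is completed fails the run):
1. the rose slab lies flat, let go, in the middle of the rose board (horizontal distance between rose_slab and rose_board below 0.015 m and z of rose_slab in the frame of rose_board between 0.003 and 0.01 m and angle between rose_slab's own z axis and vertical below 0.1 rad and contact force between the fingers and rose_slab below 0.05 N and linear speed of rose_slab below 0.02 m/s), for 0.2 s.
2. the blue slab lies flat, let go, in the middle of the blue board (horizontal distance between blue_slab and blue_board below 0.015 m and z of blue_slab in the frame of blue_board between 0.003 and 0.01 m and angle between blue_slab's own z axis and vertical below 0.1 rad and contact force between the fingers and blue_slab below 0.05 N and linear speed of blue_slab below 0.02 m/s), for 0.2 s.
3. the cream slab lies flat, let go, in the middle of the cream board (horizontal distance between cream_slab and cream_board below 0.015 m and z of cream_slab in the frame of cream_board between 0.003 and 0.01 m and angle between cream_slab's own z axis and vertical below 0.1 rad and contact force between the fingers and cream_slab below 0.05 N and linear speed of cream_slab below 0.02 m/s), for 0.2 s.
4. the bare block lies in the jig against the stop (x of wood_block in the frame of drill_jig between -0.008 and 0.006 m and y of wood_block in the frame of drill_jig between -0.012 and 0.012 m and height (world z) of wood_block below 0.005 m and angle between the y axis of wood_block and the x axis of drill_jig, either way round below 0.15 rad and angle between wood_block's own z axis and vertical below 0.1 rad), for 0.2 s.
At the end, for the whole second after the job is handed in: Each slab lies flat on the board of its colour, centre within 15 mm of the board's centre; the block lies flat on the worktop in the jig's channel, under the guide plate, within 8 mm of the stop; all let go and at rest (all of step 4 and horizontal distance between cream_slab and cream_board below 0.015 m and z of cream_slab in the frame of cream_board between 0.003 and 0.01 m and angle between each of cream_slab, blue_slab, rose_slab's own z axis and vertical below 0.1 rad and horizontal distance between blue_slab and blue_board below 0.015 m and z of blue_slab in the frame of blue_board between 0.003 and 0.01 m and horizontal distance between rose_slab and rose_board below 0.015 m and z of rose_slab in the frame of rose_board between 0.003 and 0.01 m and linear speed of each of cream_slab, blue_slab, rose_slab, wood_block below 0.02 m/s); the robot touches nothing.
It fails at once if the cream slab is dropped or thrown (falls freely faster than 0.7 m/s) (linear speed of cream_slab above 0.7 m/s and contact force between anything else and cream_slab below 0.01 N).
It fails at once if the blue slab is dropped or thrown (falls freely faster than 0.7 m/s) (linear speed of blue_slab above 0.7 m/s and contact force between anything else and blue_slab below 0.01 N).
It fails at once if the rose slab is dropped or thrown (falls freely faster than 0.7 m/s) (linear speed of rose_slab above 0.7 m/s and contact force between anything else and rose_slab below 0.01 N).
It fails at once if the tape roll is pushed aside by more than 20 mm (distance of tape_roll from where it was at the start of the episode above 0.02 m).
It fails at once if the red spool is pushed aside by more than 20 mm (distance of red_spool from where it was at the start of the episode above 0.02 m).
It also fails if it takes over 128 s, if anything falls off the work surface, if the arm or the gripper's body presses on something with over 40 N, if the wrist force passes 120 N, or if a joint passes its speed limit or range.

ROBOT

A 6-joint arm with a two-finger parallel gripper is mounted at the origin on a cart in front of the work surface, level with it; the furniture and walls round the work are solid. World frame = base frame: x ahead of the robot, y to its left, z up, the work surface at z = 0. Lengths are in m, angles in rad, forces in N, time in s.
With the tool pointing down it reaches from about 0.3 to 0.775 m from the base axis. Payload 14.6 kg.
Tool frame: the origin (TCP) lies at the very end of the fingers, on their centre line; the grasp point (between the pads) lies 19 mm behind it; x points along the fingers, y is the direction in which the jaws open and shut, and the axes are right-handed (so a half turn about x gives the same grasp; the last joint's range is limited). The gripper opens to 94 mm and grips with 3 to 60 N. Pads are 16 mm wide; open, the fingers measure 119 mm over their backs; the gripper's body (75 mm by 177 mm) begins 78 mm behind the grasp point.
Start: joints at [-1.373, 0.3, 1.521, -0, 1.321, -0.067], TCP at [0.144, -0.531, 0.205] pointing down, gripper open.
Joint ranges: [-3.03, 3.03], [-0.79, 2.21], [0.23, 2.52], [-1.04, 4.18], [0, 3.07], [-2.55, 2.55]. Speed limits (rad/s): [2.22, 2.22, 2.57, 3.14, 3.14, 3.14].

INTERFACE

Orientations are given as [roll, pitch, yaw] about the fixed x, y, z axes, in that order (R = Rz(yaw) Ry(pitch) Rx(roll)).
In Python, from station import ctrl, viewer, hand_in gives the robot as it stands. The module is installed in compiled form; this text tells all that it offers.
- The arm moves only by the tool play_rows, never from a script. Its argument "deltas" is a list that holds one entry, the list of rows, each a list of 7 numbers: the shift along the tool's x, y, z in mm, then the turn, a rotation vector about the tool's x, y, z in rad, then the finger opening in mm, from 0 to 94. In form: [[[dx, dy, dz, ax, ay, az, gripper], ...]]. A call has 1 to 10 rows; each row shifts and turns the commanded pose from where the row before left it, along the tool's axes as they then stand; what a row does not reach is not made up. A row lasts 1/10 s, in which the tool goes at most 50 mm and 8.59 degrees, less where a joint would pass 70% of its speed; a pose out of reach is approached as far as the arm can. A call with a gripper value outside its range is refused whole. The fingers move at their own pace and stop on an object; "grip_force" is the grip in N (left out, the last holds). Time passes only in rows, so rows that do not move let the fingers close. It gives the time, the measured TCP pose, the force and the opening at its end, in the units of the state.
- ctrl.get_obs(): the state, without advancing time (a new reading comes with each control period).
- viewer.camera(name): name is "scene" or "top" or "wrist"; returns a dict with "img" (384x512x3 uint8, red, green, blue), "fx", "fy", "cx", "cy" (pixels), "rvec" (rotation vector, rad) and "tvec" (3), from world to camera coordinates, as OpenCV has them. Camera axes: x right, y down, z forward; pixel columns grow to the right and rows downward; lengths in m; the calibration is good to about 2 mm. A picture is of the moment at which its call begins. There is no depth.
- hand_in(): hands the job in, once; it reports no verdict.
The state is a dict: "time_s": time; "qpos": joint angles; "joint_vel": joint speeds; "tau": joint torques, N m; "ee_pos": TCP position; "eef_rot": TCP orientation; "force": force on the tool from outside, world axes, zero at the start; "moment": the same for the moment, N m; "grip_width": finger opening in m.
Only numpy, scipy, OpenCV 4.12 (cv2) and the standard library are available. Lean on these libraries where they do the work, as an engineer would, in place of code of your own. Each camera call takes 0.05 s, during which the arm holds its last target.

## Working session

There is one attempt and no reset: what is moved stays moved. The work goes in short steps, Python scripts to look and compute and a tool call to move; the robot and the scene stay as the last step left them, time stands still between calls to the robot, and variables do not carry over. Pictures are saved under pics/ and viewed, and the job is handed in when it is done.

Besides the shell and the picture viewer there is one more tool, called after ">>>" as a command line: name --argument value ..., lists and objects as JSON in quotes. play_rows: Moves the arm, as the interface text tells. Its arguments: {"type":"object","properties":{"deltas":{"type":"array","items":{"type":"array","items":{"type":"array","items":{"type":"number"}}}},"grip_force":{"type":"number"}},"required":["deltas"]}

```bash
mkdir -p pics; cat > h.py <<'E'
import numpy as np,cv2
from station import ctrl,viewer
def cam(n):
    c=viewer.camera(n);R=cv2.Rodrigues(np.array(c['rvec'],float))[0];t=np.array(c['tvec'],float).ravel()
    return c,R,t
def save(n,f,crop=None,s=1):
    c,R,t=cam(n);im=c['img'][:,:,::-1].copy()
    np.savez('pics/'+f+'.npz',R=R,t=t,k=[c['fx'],c['fy'],c['cx'],c['cy']],img=im)
    if crop: im=im[crop[1]:crop[3],crop[0]:crop[2]]
    if s!=1: im=cv2.resize(im,None,fx=s,fy=s,interpolation=cv2.INTER_CUBIC)
    cv2.imwrite('pics/'+f+'.png',im)
def recrop(f,g,crop,s):
    im=np.load('pics/'+f+'.npz')['img'];im=im[crop[1]:crop[3],crop[0]:crop[2]]
    cv2.imwrite('pics/'+g+'.png',cv2.resize(im,None,fx=s,fy=s,interpolation=cv2.INTER_CUBIC))
def px(f,u,v,z):
    d=np.load('pics/'+f+'.npz');k=d['k'];R=d['R'];t=d['t']
    r=R.T@np.array([(u-k[2])/k[0],(v-k[3])/k[1],1]);o=-R.T@t
    return o+r*(z-o[2])/r[2]
E
python3 - <<'E'
from h import *
for n in('scene','top','wrist'): save(n,n+'0',s=1.5)
print(ctrl.get_obs())
E
```

```text
{'time_s': 0.15, 'qpos': array([-1.37260544e+00,  3.00295659e-01,  1.52144541e+00, -2.44963275e-06,
        1.32071552e+00, -6.65746453e-02]), 'joint_vel': array([-1.04909573e-03, -3.03340708e-04, -2.83691454e-03, -3.50666394e-04,
        9.51011516e-05,  9.39759934e-05]), 'tau': array([-6.83173894e-04, -5.31961226e+01, -3.52820706e+01,  7.07863108e-02,
        2.36125581e-02, -6.54422615e-05]), 'ee_pos': array([ 0.14389469, -0.53062802,  0.20503997]), 'eef_rot': array([-1.63462434,  1.56993239,  1.77173445]), 'force': array([ 0.22316438, -0.43088159, -0.3050941 ]), 'moment': array([-0.02112814,  0.01627328,  0.00571423]), 'grip_width': 0.09399121242098224}
```

View pics/scene0.png

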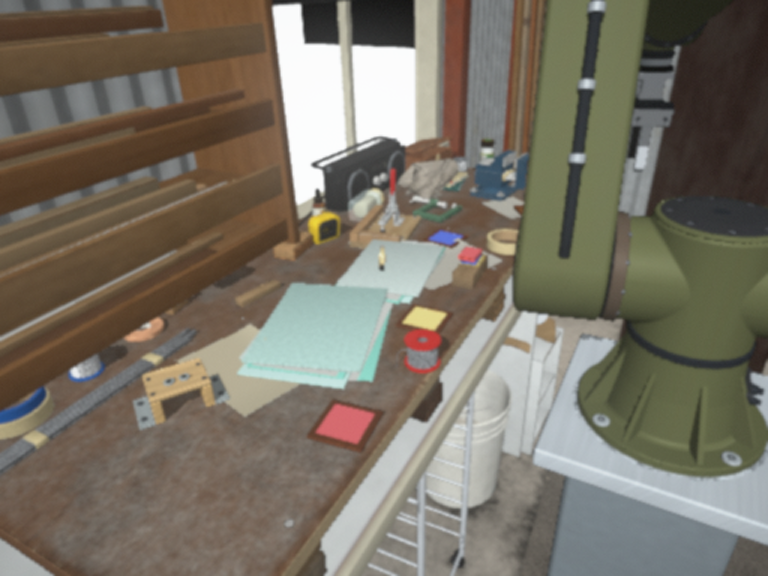

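View pics/top0.png

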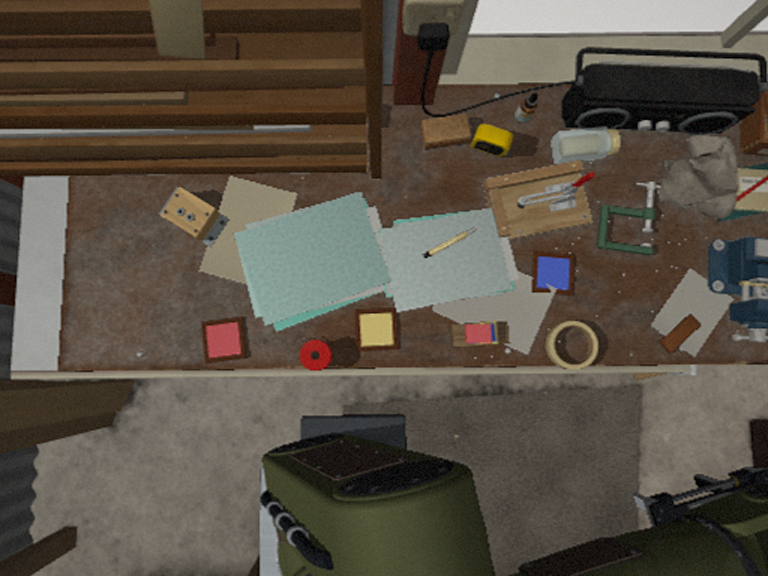

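View pics/wrist0.png

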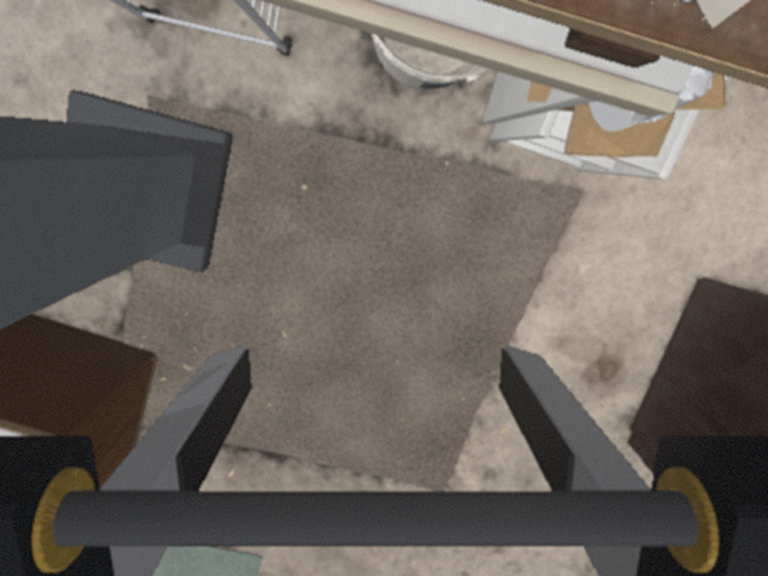

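The top view (1.5x) shows the rose board at (224,340), spool (315,354), cream board (377,329), stack (480,333), blue board (553,272), tape (572,345) and jig (190,213). I'll enlarge crops to measure them.

```bash
python3 - <<'E'
from h import *
recrop('top0','c1',(290,160,410,250),6)
recrop('top0','c2',(90,110,210,200),6)
recrop('top0','c3',(130,195,270,255),5)
d=np.load('pics/top0.npz');print(d['k'],d['R'],-d['R'].T@d['t'])
E
```

```text
[380.43142853 380.43142853 244.9045175  191.71348253] [[-9.77901701e-03 -9.99951878e-01 -7.82812369e-04]
 [-9.91709796e-01  9.79871527e-03 -1.28123633e-01]
 [ 1.28125138e-01 -4.76600490e-04 -9.91757895e-01]] [ 0.35045635 -0.05396146  1.15537437]
```

View pics/c1.png

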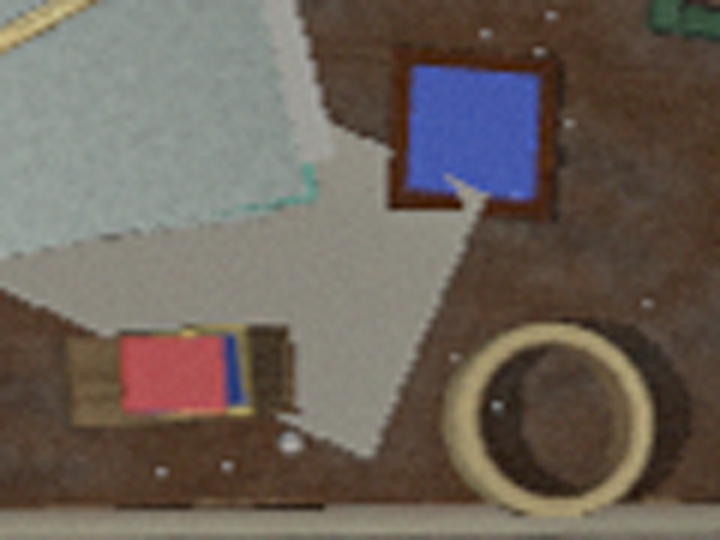

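View pics/c2.png

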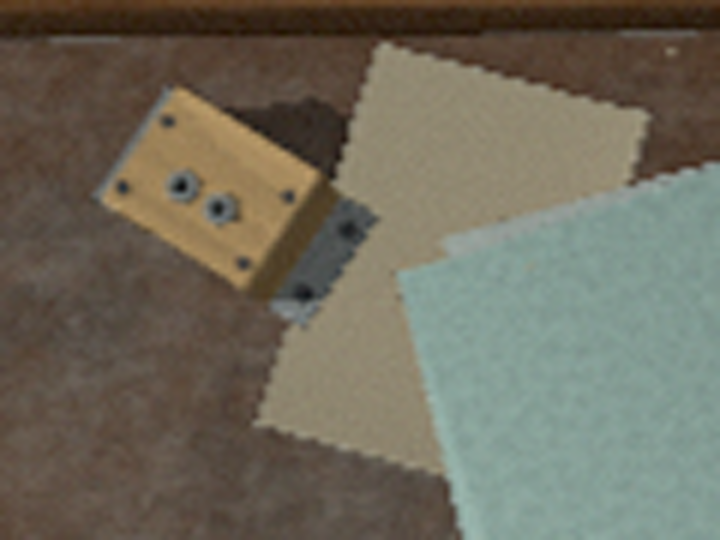

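View pics/c3.png

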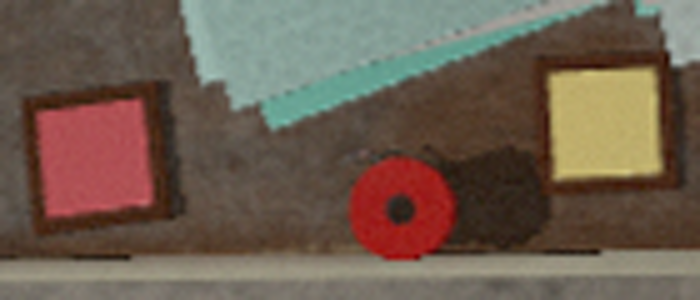

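```bash
cat >> h.py <<'E'
def pc(f,crop,s,u,v,z): return px(f,crop[0]+(u+.5)/s-.5,crop[1]+(v+.5)/s-.5,z)
E
python3 - <<'E'
from h import *
A=(290,160);B=(90,110);C=(130,195)
def quad(n,o,s,pts,z):
    p=np.array([pc('top0',o,s,u,v,z) for u,v in pts]);print(n,'ctr',p.mean(0).round(4));print(p[:,:2].round(4).tolist())
    for i in range(4):
        e=p[(i+1)%4]-p[i];print('  len %.4f ang %.1f'%(np.linalg.norm(e),np.degrees(np.arctan2(e[1],e[0]))))
quad('rose slab top',A,6,[(120,338),(224,335),(228,411),(123,413)],.062)
quad('block top',A,6,[(68,340),(290,326),(295,412),(72,426)],.032)
quad('blue board inlay',A,6,[(411,66),(540,73),(536,201),(405,187)],.006)
quad('blue board',A,6,[(394,44),(559,57),(552,217),(389,209)],.006)
quad('rose inlay',C,5,[(35,111),(147,98),(155,205),(46,218)],.006)
quad('cream inlay',C,5,[(548,70),(661,66),(665,178),(553,182)],.006)
quad('jig top',B,6,[(175,88),(325,180),(245,295),(100,200)],.049)
print('tape',pc('top0',A,6,549,418,.024),'spool',pc('top0',C,5,402,207,.046))
print('mat cor',pc('top0',B,6,400,270,0.003),pc('top0',C,5,270,130,0.),pc('top0',C,5,190,80,0.),)
E
python3 - <<'E'
from h import *
recrop('scene0','s1',(80,220,180,290),7)
recrop('scene0','s2',(260,140,370,250),5)
E
```

```text
rose slab top ctr [ 0.4022 -0.2648  0.062 ]
[[0.4197, -0.2397], [0.4207, -0.2895], [0.3844, -0.2901], [0.384, -0.24]]
  len 0.0499 ang -88.9
  len 0.0363 ang -179.1
  len 0.0501 ang 90.5
  len 0.0358 ang 0.5
block top ctr [ 0.4027 -0.2743  0.032 ]
[[0.4209, -0.2192], [0.4267, -0.3287], [0.3845, -0.3294], [0.3788, -0.2199]]
  len 0.1097 ang -87.0
  len 0.0422 ang -179.0
  len 0.1096 ang 93.0
  len 0.0421 ang 1.0
blue board inlay ctr [ 0.5267 -0.4323  0.006 ]
[[0.5609, -0.4023], [0.5566, -0.4681], [0.4907, -0.4624], [0.4985, -0.3963]]
  len 0.0659 ang -93.7
  len 0.0661 ang 175.1
  len 0.0666 ang 83.3
  len 0.0626 ang -5.5
blue board ctr [ 0.5267 -0.4325  0.006 ]
[[0.5724, -0.3942], [0.5648, -0.4782], [0.4825, -0.4701], [0.4874, -0.3876]]
  len 0.0844 ang -95.2
  len 0.0827 ang 174.3
  len 0.0826 ang 86.6
  len 0.0853 ang -4.4
rose inlay ctr [0.3972 0.2361 0.006 ]
[[0.4258, 0.2734], [0.433, 0.2059], [0.3686, 0.1999], [0.3615, 0.2651]]
  len 0.0679 ang -83.9
  len 0.0646 ang -174.6
  len 0.0656 ang 96.2
  len 0.0648 ang 7.4
cream inlay ctr [ 0.4146 -0.0719  0.006 ]
[[0.4475, -0.0367], [0.4493, -0.1052], [0.3817, -0.1066], [0.38, -0.0392]]
  len 0.0685 ang -88.5
  len 0.0676 ang -178.8
  len 0.0674 ang 91.5
  len 0.0676 ang 2.1
jig top ctr [0.6485 0.3025 0.049 ]
[[0.7013, 0.3222], [0.6533, 0.246], [0.5953, 0.2841], [0.6442, 0.3576]]
  len 0.0901 ang -122.2
  len 0.0694 ang 146.7
  len 0.0883 ang 56.4
  len 0.0672 ang -31.8
tape [ 0.38060706 -0.45648911  0.024     ] spool [0.3654186  0.04788297 0.046     ]
mat cor [0.61786678 0.21862501 0.003     ] [0.41322277 0.13226771 0.        ] [0.44409274 0.18129332 0.        ]
```

View pics/s1.png

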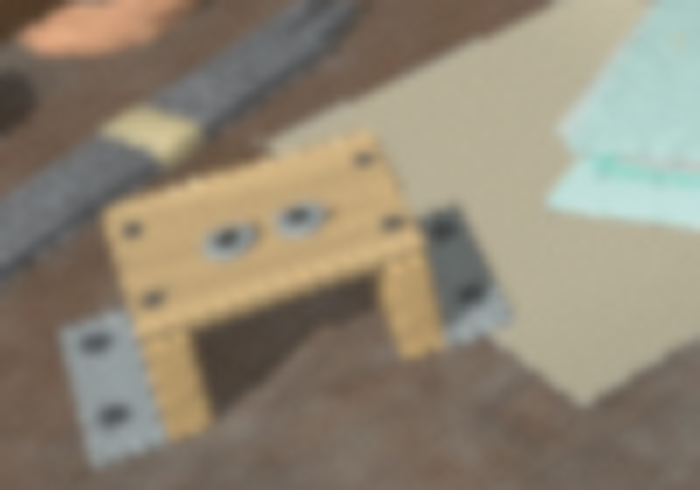

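View pics/s2.png

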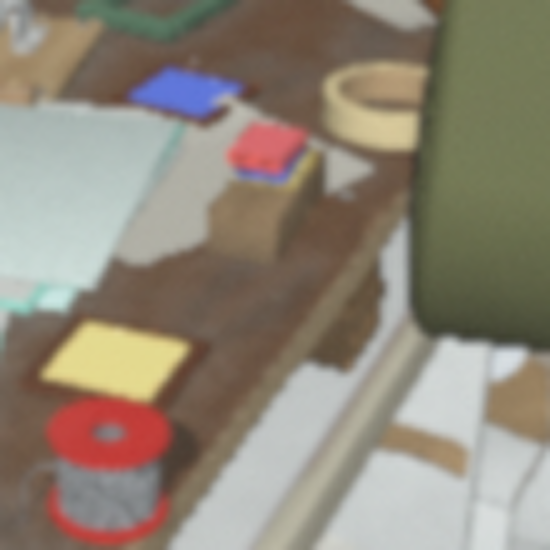

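The scene view shows the jig mouth facing the robot and +y, so the inward yaw is about -33°. The stack is as described. Next I'll work out the first move.

```bash
cat >> h.py <<'E'
from scipy.spatial.transform import Rotation as Ro
def tool():
    o=ctrl.get_obs();return np.array(o['ee_pos']),Ro.from_euler('xyz',o['eef_rot']),o
def goal(yjaw):
    y=np.array([np.cos(yjaw),np.sin(yjaw),0]);x=np.array([0,0,-1.]);return Ro.from_matrix(np.array([x,y,np.cross(x,y)]).T)
def plan(p,jaw=None):
    """total deltas: rot first (about tool), then shift in the new frame. jaw: angle deg in world"""
    P,R,o=tool()
    G=R
    if jaw is not None:
        G=min((goal(np.radians(jaw+k)) for k in(0,180)),key=lambda g:(R.inv()*g).magnitude())
    print('t',o['time_s'],'tcp',P.round(4),'w',round(o['grip_width'],4),'F',np.round(o['force'],2),'q',np.round(o['qpos'],2))
    print('jaw',np.degrees(np.arctan2(*R.as_matrix()[1::-1,1])).round(2),'tilt',R.as_matrix()[:,0].round(4))
    print('rot(tool)',(R.inv()*G).as_rotvec().round(4),'shift old frame',(R.inv().apply(np.array(p)-P)*1e3).round(1),'shift new frame',(G.inv().apply(np.array(p)-P)*1e3).round(1))
E
python3 - <<'E'
from h import *
plan([.4025,-.2645,.2],2)
plan([.4025,-.2645,.2],90)
E
```

```text
t 0.15 tcp [ 0.1439 -0.5306  0.205 ] w 0.094 F [ 0.22 -0.43 -0.31] q [-1.37  0.3   1.52 -0.    1.32 -0.07]
jaw -74.83 tilt [-2.e-04  8.e-04 -1.e+00]
rot(tool) [-1.3409e+00 -6.0000e-04  7.0000e-04] shift old frame [   5.2 -189.2 -319.2] shift new frame [   5.   267.7 -256.9]
t 0.15 tcp [ 0.1439 -0.5306  0.205 ] w 0.094 F [ 0.22 -0.43 -0.31] q [-1.37  0.3   1.52 -0.    1.32 -0.07]
jaw -74.83 tilt [-2.e-04  8.e-04 -1.e+00]
rot(tool) [2.648e-01 1.000e-04 9.000e-04] shift old frame [   5.2 -189.2 -319.2] shift new frame [   5.  -266.1 -258.6]
```

>>> play_rows --deltas '[[[0,0,0,-0.134,0,0,70],[0,0,0,-0.134,0,0,70],[0,0,0,-0.134,0,0,70],[0,0,0,-0.134,0,0,70],[0,0,0,-0.134,0,0,70],[0,0,0,-0.134,0,0,70],[0,0,0,-0.134,0,0,70],[0,0,0,-0.134,0,0,70],[0,0,0,-0.134,0,0,70],[0,0,0,-0.134,0,0,70]]]' --grip_force 15

```text
time_s: 1.15
ee_pos: [0.1439, -0.5307, 0.2052]
eef_rot: [-2.954, 1.57, 1.798]
force: [-0.2, -0.2, 0.7]
grip_width: 0.0702
```

>>> play_rows --deltas '[[[0.5,27,-26,0,0,0,70],[0.5,27,-26,0,0,0,70],[0.5,27,-26,0,0,0,70],[0.5,27,-26,0,0,0,70],[0.5,27,-26,0,0,0,70],[0.5,27,-26,0,0,0,70],[0.5,27,-26,0,0,0,70],[0.5,27,-26,0,0,0,70],[0.5,27,-26,0,0,0,70],[0.5,24,-23,0,0,0,70]]]'

```text
time_s: 2.15
ee_pos: [0.403, -0.2634, 0.2003]
eef_rot: [-2.618, 1.571, 2.129]
force: [0.5, -0.4, -0.2]
grip_width: 0.07
```

```bash
python3 - <<'E'
from h import *
plan([.4025,-.2645,.2],2)
save('wrist','w1',s=1.5)
E
```

```text
t 2.15 tcp [ 0.403  -0.2634  0.2003] w 0.07 F [ 0.47 -0.39 -0.16] q [-0.66  0.15  1.72  0.    1.28 -0.69]
jaw 1.97 tilt [-1.e-04  2.e-04 -1.e+00]
rot(tool) [-0.0005 -0.0002  0.0001] shift old frame [ 0.3 -0.5  1.1] shift new frame [ 0.3 -0.5  1.1]
```

View pics/w1.png

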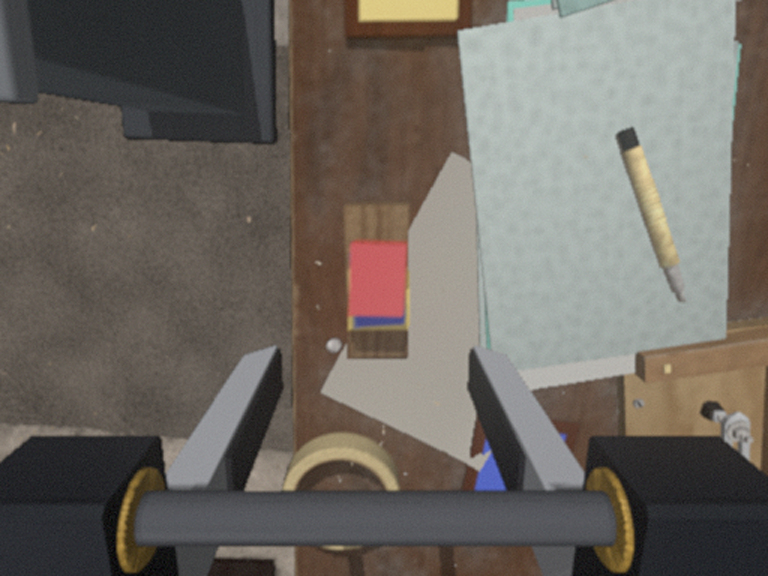

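```bash
python3 - <<'E'
from h import *
recrop('w1','w1c',(215,125,290,245),5)
E
```

```text
(no output)
```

View pics/w1c.png

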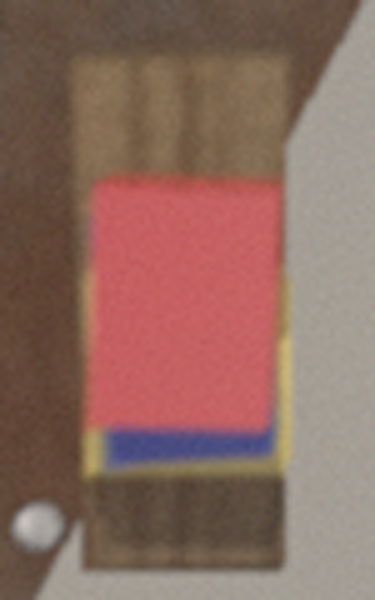

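```bash
python3 - <<'E'
from h import *
o=(215,125)
def quad(n,pts,z):
    p=np.array([pc('w1',o,5,u,v,z) for u,v in pts]);print(n,'ctr',p.mean(0).round(4),p[:,:2].round(4).tolist())
    for i in range(len(p)):
        e=p[(i+1)%len(p)]-p[i];print('  len %.4f ang %.1f'%(np.linalg.norm(e),np.degrees(np.arctan2(e[1],e[0]))))
quad('rose',[(93,180),(282,184),(273,433),(86,430)],.062)
quad('blue edge',[(106,467),(272,456)],.052)
quad('cream edge',[(84,476),(290,470)],.042)
quad('block top',[(73,57),(290,57),(284,547),(84,547)],.032)
E
```

```text
rose ctr [ 0.4048 -0.264   0.062 ] [[0.3871, -0.2397], [0.4223, -0.2393], [0.423, -0.2882], [0.3867, -0.2888]]
  len 0.0352 ang 0.7
  len 0.0489 ang -89.2
  len 0.0363 ang -179.0
  len 0.0490 ang 89.6
blue edge ctr [ 0.4071 -0.298   0.052 ] [[0.3905, -0.2998], [0.4238, -0.2963]]
  len 0.0335 ang 5.9
  len 0.0335 ang -174.1
cream edge ctr [ 0.407 -0.304  0.042] [[0.3856, -0.3054], [0.4284, -0.3027]]
  len 0.0428 ang 3.7
  len 0.0428 ang -176.3
block top ctr [ 0.4051 -0.2721  0.032 ] [[0.3813, -0.2203], [0.4247, -0.2188], [0.4288, -0.3239], [0.3855, -0.3253]]
  len 0.0434 ang 1.9
  len 0.1051 ang -87.7
  len 0.0434 ang -178.1
  len 0.1051 ang 92.3
```

>>> play_rows --deltas '[[[20,1,0.6,-0.02,0,0,58],[20,0,0,0,0,0,58],[20,0,0,0,0,0,58],[20,0,0,0,0,0,58],[20,0,0,0,0,0,58],[15,0,0,0,0,0,58],[12,0,0,0,0,0,58],[10,0,0,0,0,0,58],[6,0,0,0,0,0,58],[3,0,0,0,0,0,58]]]'

```text
time_s: 3.2
ee_pos: [0.4031, -0.2655, 0.0541]
eef_rot: [-2.414, 1.571, 2.352]
force: [-0.1, -0.5, -0.3]
grip_width: 0.058
```

```bash
python3 - <<'E'
from h import *
plan([.404,-.264,.054],.5)
save('wrist','w2',s=1.5)
E
```

```text
t 3.2 tcp [ 0.4031 -0.2655  0.0541] w 0.058 F [-0.15 -0.46 -0.25] q [-0.66  0.34  1.85  0.    0.94 -0.71]
jaw 3.1 tilt [-1.e-04  1.e-04 -1.e+00]
rot(tool) [ 0.0453 -0.0001  0.0001] shift old frame [ 0.1  1.  -1.4] shift new frame [ 0.1  0.9 -1.5]
```

View pics/w2.png

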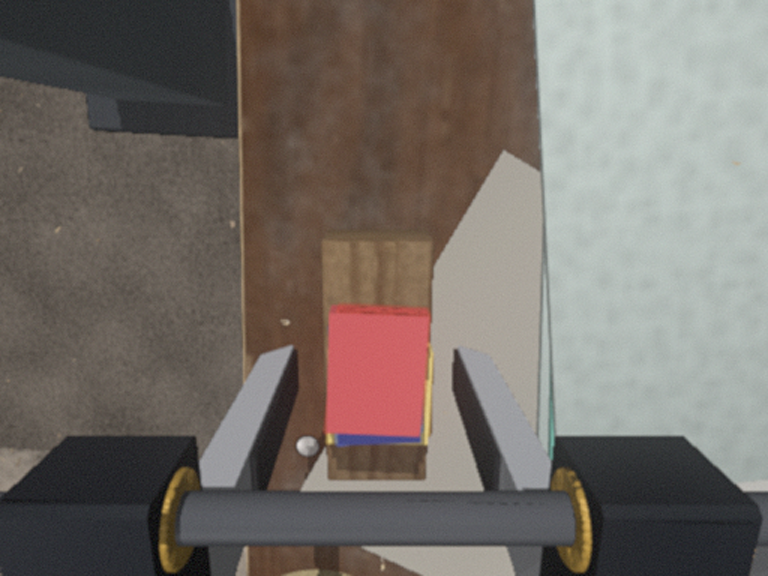

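Rose lies between the fingers, its centre at about (379,373). I'll correct the 0.045 rad turn and close.

>>> play_rows --deltas '[[[0,1,-1.4,0.045,0,0,58],[0,0,0,0,0,0,46],[0,0,0,0,0,0,42],[0,0,0,0,0,0,38],[0,0,0,0,0,0,34],[0,0,0,0,0,0,32],[0,0,0,0,0,0,32],[0,0,0,0,0,0,32]]]' --grip_force 12

```text
time_s: 4.05
ee_pos: [0.4041, -0.2641, 0.0546]
eef_rot: [0.894, 1.57, -0.668]
force: [0.6, 0.0, 2.6]
grip_width: 0.0358
```

>>> play_rows --deltas '[[[-2,0,0,0,0,0,32],[-4,0,0,0,0,0,32],[-8,0,0,0,0,0,32],[-10,0,0,0,0,0,32],[-10,0,0,0,0,0,32],[-10,0,0,0,0,0,32],[-6,0,0,0,0,0,32]]]'

```text
time_s: 4.75
ee_pos: [0.4043, -0.2642, 0.1058]
eef_rot: [0.903, 1.569, -0.658]
force: [-1.1, -0.1, -0.1]
grip_width: 0.036
```

```bash
python3 - <<'E'
from h import *
plan([.3972,.2361,.1],None)
save('wrist','w3',s=1.5)
E
```

```text
t 4.75 tcp [ 0.4043 -0.2642  0.1058] w 0.036 F [-1.09 -0.14 -0.05] q [-0.65  0.26  1.82 -0.    1.06 -0.66]
jaw 0.52 tilt [ 1.1e-03 -8.0e-04 -1.0e+00]
rot(tool) [0. 0. 0.] shift old frame [   5.4   -2.5 -500.4] shift new frame [   5.4   -2.5 -500.4]
```

View pics/w3.png

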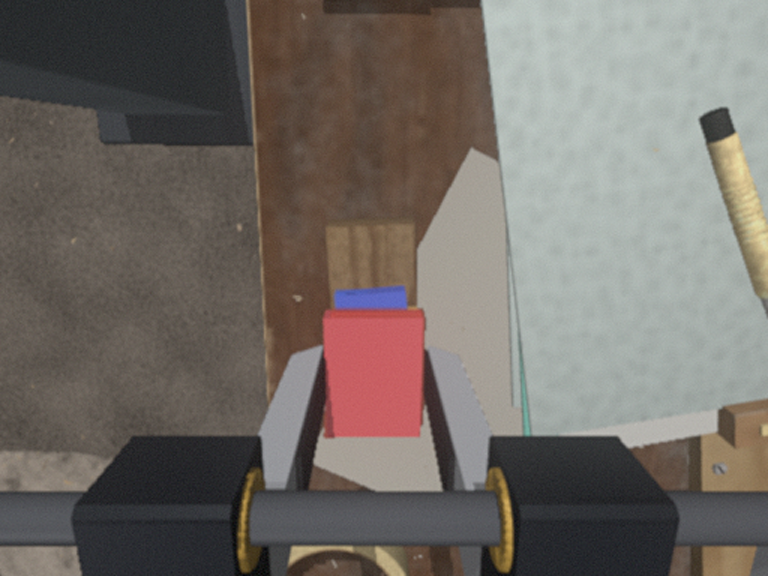

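Rose is held level at about (373,370). Next I'll travel towards its board.

>>> play_rows --deltas '[[[0,0,-15,0,0,0,32],[0,0,-30,0,0,0,32],[0,0,-40,0,0,0,32],[0,0,-45,0,0,0,32],[0,0,-45,0,0,0,32],[0,0,-45,0,0,0,32],[0,0,-45,0,0,0,32],[0,0,-45,0,0,0,32],[0,0,-45,0,0,0,32],[0,0,-30,0,0,0,32]]]'

```text
time_s: 5.8
ee_pos: [0.3992, 0.1238, 0.1042]
eef_rot: [-1.744, 1.57, 2.979]
force: [0.8, 0.1, -0.1]
grip_width: 0.0354
```

>>> play_rows --deltas '[[[0,0,-15,0,0,0,32],[0,0,0,0,0,0,32]]]'

```text
time_s: 6.0
ee_pos: [0.3994, 0.1377, 0.104]
eef_rot: [-1.529, 1.57, -3.088]
force: [0.2, 0.5, 0.0]
grip_width: 0.036
```

```bash
python3 - <<'E'
from h import *
plan([.3972,.2361,.1],None)
save('wrist','w4',s=1.5)
E
```

```text
t 6.0 tcp [0.3994 0.1377 0.104 ] w 0.036 F [0.2  0.5  0.05] q [0.25 0.14 1.97 0.   1.03 0.23]
jaw 0.68 tilt [-9.e-04 -0.e+00 -1.e+00]
rot(tool) [0. 0. 0.] shift old frame [  4.   -1.  -98.4] shift new frame [  4.   -1.  -98.4]
```

View pics/w4.png

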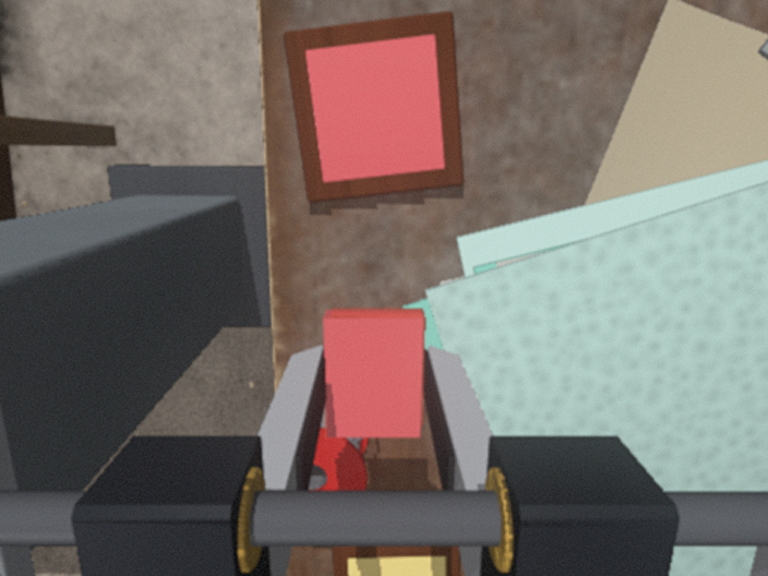

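```bash
python3 - <<'E'
from h import *
for pts,z in [([(305,50),(434,35),(444,168),(322,183)],.006),([(285,33),(452,13),(463,183),(311,201)],.006),([(325,318),(424,318),(420,437),(328,437)],.1125)]:
    p=np.array([px('w4',(u+.5)/1.5-.5,(v+.5)/1.5-.5,z) for u,v in pts]);print(p.mean(0).round(4),p[:,:2].round(4).tolist())
E
```

```text
[0.3992 0.2354 0.006 ] [[0.3639, 0.2634], [0.427, 0.2708], [0.4349, 0.2078], [0.3711, 0.1994]]
[0.4    0.2354 0.006 ] [[0.3543, 0.2709], [0.4353, 0.2806], [0.4453, 0.2003], [0.3651, 0.19]]
[0.3995 0.137  0.1125] [[0.3821, 0.1601], [0.4165, 0.1605], [0.4168, 0.1139], [0.3825, 0.1135]]
```

>>> play_rows --deltas '[[[0,0,-14,0,0,0,32],[2,0,-28,0,0,0,32],[8,0,-28,0,0,0,32],[15,-1,-18,0,0,0,32],[18,0,-10,0,0,0,32],[18,0,0,0,0,0,32],[15,0,0,0,0,0,32],[10,0,0,0,0,0,32],[3,0,0,0,0,0,32],[0,0,0,0,0,0,32]]]'

```text
time_s: 7.05
ee_pos: [0.3985, 0.2335, 0.0154]
eef_rot: [-1.041, 1.57, -2.604]
force: [0.3, 0.0, -0.6]
grip_width: 0.036
```

```bash
python3 - <<'E'
from h import *
plan([.3985,.2358,.009],None)
E
```

```text
t 7.05 tcp [0.3985 0.2335 0.0154] w 0.036 F [ 0.34  0.03 -0.56] q [ 0.45  0.38  1.93 -0.    0.84  0.44]
jaw 0.48 tilt [-3.e-04 -2.e-04 -1.e+00]
rot(tool) [0. 0. 0.] shift old frame [ 6.4 -0.  -2.3] shift new frame [ 6.4 -0.  -2.3]
```

>>> play_rows --deltas '[[[2,0,-2,0,0,0,32],[2,0,0,0,0,0,32],[1.5,0,0,0,0,0,32],[1,0,0,0,0,0,32],[0,0,0,0,0,0,32],[0,0,0,0,0,0,32]]]'

```text
time_s: 7.65
ee_pos: [0.3985, 0.236, 0.009]
eef_rot: [1.403, 1.571, -0.159]
force: [-0.3, 1.1, 0.6]
grip_width: 0.0356
```

```bash
python3 - <<'E'
from h import *
plan([.3985,.2358,.009],None)
save('wrist','w5',s=1.5)
E
```

```text
t 7.65 tcp [0.3985 0.236  0.009 ] w 0.0356 F [-0.35  1.14  0.58] q [ 0.46  0.39  1.93 -0.    0.82  0.45]
jaw 0.52 tilt [ 0. -0. -1.]
rot(tool) [0. 0. 0.] shift old frame [-0.   0.   0.2] shift new frame [-0.   0.   0.2]
```

View pics/w5.png

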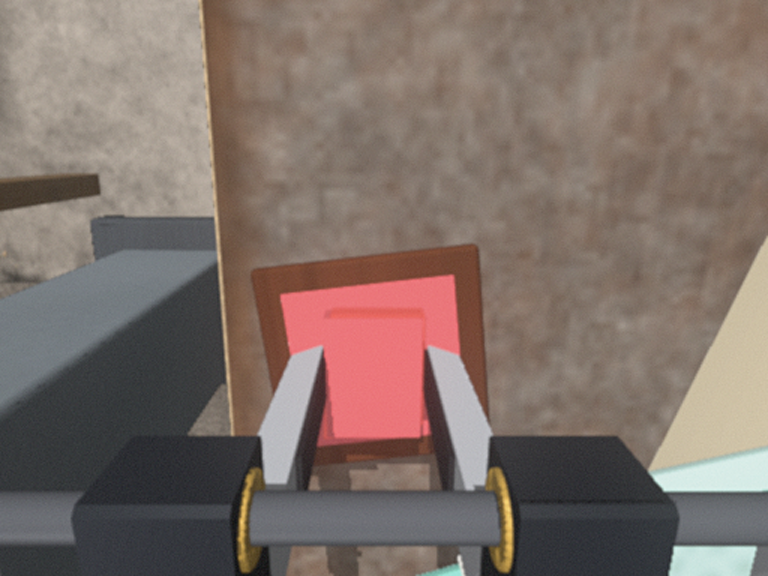

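Rose sits over the inlay, with the slab at about (375,375) and the inlay spanning (283–460, 280–450). I'll release it.

>>> play_rows --deltas '[[[0.3,0,0,0,0,0,36],[0,0,0,0,0,0,40],[0,0,0,0,0,0,46],[0,0,0,0,0,0,52],[0,0,0,0,0,0,52],[-5,0,0,0,0,0,52],[-20,0,0,0,0,0,52],[-35,0,0,0,0,0,52],[-35,0,0,0,0,0,52],[-20,0,0,0,0,0,52]]]'

```text
time_s: 8.7
ee_pos: [0.3991, 0.2363, 0.1266]
eef_rot: [2.03, 1.568, 0.468]
force: [0.2, -0.0, -0.5]
grip_width: 0.052
```

```bash
python3 - <<'E'
from h import *
plan([.407,-.275,.11],4.5)
save('wrist','w6',s=1.5)
E
```

```text
t 8.7 tcp [0.3991 0.2363 0.1266] w 0.052 F [ 0.25 -0.05 -0.51] q [0.46 0.19 1.85 0.   1.09 0.45]
jaw 0.52 tilt [ 0.0027  0.0014 -1.    ]
rot(tool) [-0.0695 -0.0013 -0.0028] shift old frame [ 15.9   3.3 511.4] shift new frame [ 16.6 -32.2 510.3]
```

View pics/w6.png

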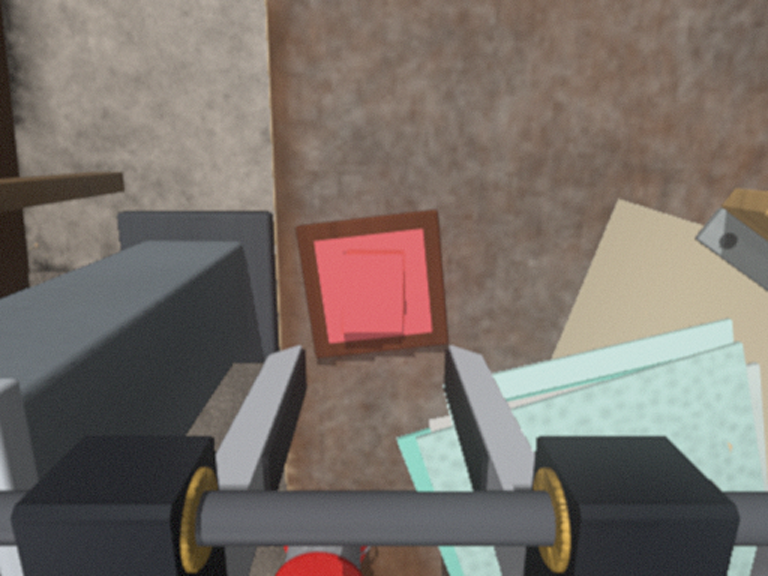

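Rose lies flat inside the inlay, at about (374,293) against the inlay centre (373,287). Back to the stack.

>>> play_rows --deltas '[[[-5,0,20,0,0,0,58],[-10,0,40,0,0,0,58],[-10,0,48,0,0,0,58],[-5,0,48,0,0,0,58],[0,0,48,0,0,0,58],[0,0,48,0,0,0,58],[0,0,48,0,0,0,58],[0,0,48,0,0,0,58],[0,1,48,0,0,0,58],[0,1,48,0,0,0,58]]]'

```text
time_s: 9.75
ee_pos: [0.404, -0.21, 0.1536]
eef_rot: [1.307, 1.571, -0.256]
force: [0.4, 0.7, 0.3]
grip_width: 0.0583
```

>>> play_rows --deltas '[[[0,1,44,0,0,0,58],[0,0,20,0,0,0,58],[0,0,0,-0.07,0,0,58],[0,0,0,0,0,0,58]]]'

```text
time_s: 10.15
ee_pos: [0.4057, -0.2723, 0.1532]
eef_rot: [-2.364, 1.57, 2.427]
force: [0.2, -0.5, -0.4]
grip_width: 0.0581
```

```bash
python3 - <<'E'
from h import *
plan([.407,-.275,.0435],4.5)
save('wrist','w7',s=1.5)
recrop('w7','w7c',(190,110,310,270),5)
E
```

```text
t 10.15 tcp [ 0.4057 -0.2723  0.1532] w 0.0581 F [ 0.19 -0.48 -0.43] q [-0.67  0.22  1.75  0.    1.17 -0.75]
jaw 4.53 tilt [-6.e-04  5.e-04 -1.e+00]
rot(tool) [ 0.0006 -0.0006  0.0006] shift old frame [109.7   1.1   2.8] shift new frame [109.7   1.1   2.7]
```

View pics/w7c.png

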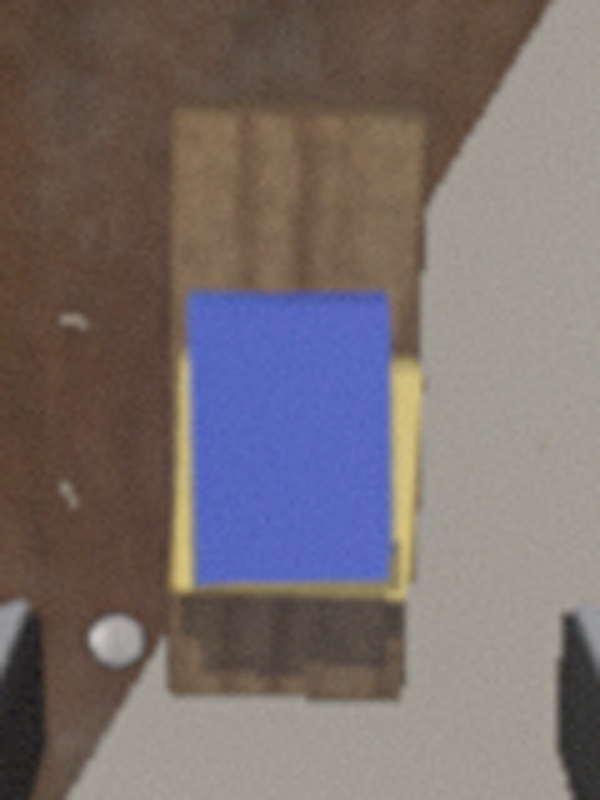

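```bash
python3 - <<'E'
from h import *
o=(190,110)
def quad(n,pts,z):
    p=np.array([pc('w7',o,5,u,v,z) for u,v in pts]);print(n,'ctr',p.mean(0).round(4),p[:,:2].round(4).tolist())
    for i in range(len(p)):
        e=p[(i+1)%len(p)]-p[i];print('  len %.4f ang %.1f'%(np.linalg.norm(e),np.degrees(np.arctan2(e[1],e[0]))))
quad('blue',[(188,296),(388,296),(391,584),(197,584)],.052)
quad('cream edge',[(172,592),(403,600)],.042)
quad('cream right',[(424,362),(411,594)],.042)
E
```

```text
blue ctr [ 0.4044 -0.2741  0.052 ] [[0.3855, -0.2501], [0.4185, -0.2475], [0.4237, -0.298], [0.3901, -0.3007]]
  len 0.0331 ang 4.5
  len 0.0508 ang -84.1
  len 0.0337 ang -175.5
  len 0.0508 ang 95.2
cream edge ctr [ 0.4062 -0.3055  0.042 ] [[0.3853, -0.3064], [0.427, -0.3047]]
  len 0.0417 ang 2.4
  len 0.0417 ang -177.6
cream right ctr [ 0.4274 -0.2819  0.042 ] [[0.4264, -0.2605], [0.4283, -0.3034]]
  len 0.0429 ang -87.5
  len 0.0429 ang 92.5
```

>>> play_rows --deltas '[[[15,-1,1.6,-0.01,0,0,54],[20,0,0,0,0,0,54],[20,0,0,0,0,0,54],[18,0,0,0,0,0,54],[14,0,0,0,0,0,54],[10,0,0,0,0,0,54],[7,0,0,0,0,0,54],[3.5,0,0,0,0,0,54],[1.2,0,0,0,0,0,54],[0,0,0,0,0,0,54]]]'

```text
time_s: 11.2
ee_pos: [0.4054, -0.2737, 0.0453]
eef_rot: [0.843, 1.57, -0.639]
force: [0.5, -0.7, 0.1]
grip_width: 0.0541
```

```bash
python3 - <<'E'
from h import *
plan([.4045,-.274,.044],5)
save('wrist','w8',s=1.5)
E
```

```text
t 11.2 tcp [ 0.4054 -0.2737  0.0453] w 0.0541 F [ 0.51 -0.68  0.14] q [-0.67  0.37  1.84  0.    0.93 -0.76]
jaw 5.09 tilt [ 4.e-04 -3.e-04 -1.e+00]
rot(tool) [ 0.0016  0.0003 -0.0004] shift old frame [ 1.3 -0.9  0.2] shift new frame [ 1.3 -0.9  0.2]
```

View pics/w8.png

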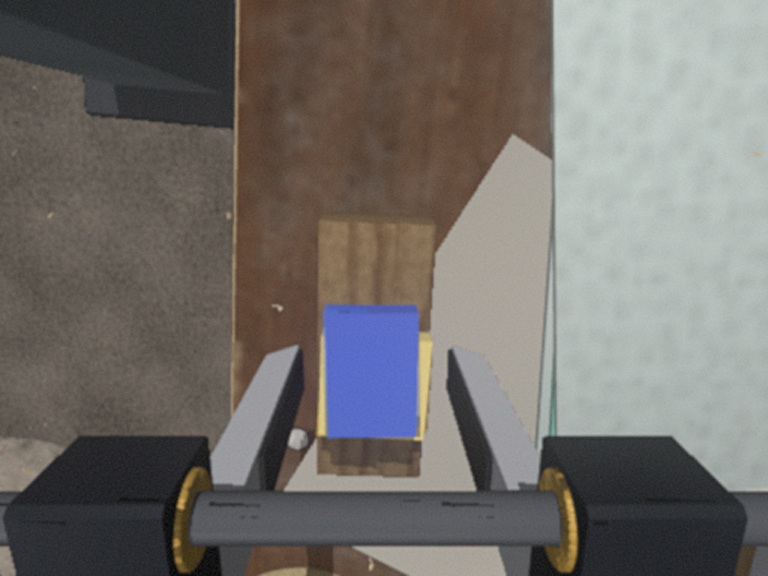

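Blue (centre about 371,373) lies between the fingers, whose centre is about 375. I'll correct slightly and close.

>>> play_rows --deltas '[[[1.2,-1.3,0.2,0,0,0,54],[0,0,0,0,0,0,46],[0,0,0,0,0,0,42],[0,0,0,0,0,0,38],[0,0,0,0,0,0,34],[0,0,0,0,0,0,30],[0,0,0,0,0,0,30],[0,0,0,0,0,0,30]]]' --grip_force 12

```text
time_s: 12.05
ee_pos: [0.4039, -0.274, 0.0438]
eef_rot: [0.382, 1.571, -1.1]
force: [0.3, -0.4, -0.3]
grip_width: 0.0352
```

>>> play_rows --deltas '[[[-2,0,0,0,0,0,30],[-4,0,0,0,0,0,30],[-8,0,0,0,0,0,30],[-10,0,0,0,0,0,30],[-12,0,0,0,0,0,30],[-12,0,0,0,0,0,30],[-10,0,0,0,0,0,30],[-6,0,0,0,0,0,30]]]'

```text
time_s: 12.85
ee_pos: [0.4042, -0.2742, 0.1091]
eef_rot: [0.812, 1.569, -0.67]
force: [-0.6, 0.4, -0.8]
grip_width: 0.0353
```

```bash
python3 - <<'E'
from h import *
plan([.5265,-.4325,.1],None)
save('wrist','w9',s=1.5)
E
```

```text
t 12.85 tcp [ 0.4042 -0.2742  0.1091] w 0.0353 F [-0.61  0.36 -0.81] q [-0.67  0.27  1.8   0.    1.07 -0.76]
jaw 5.1 tilt [ 1.1e-03 -9.0e-04 -1.0e+00]
rot(tool) [0. 0. 0.] shift old frame [  9.4 107.8 168.5] shift new frame [  9.4 107.8 168.5]
```

View pics/w9.png

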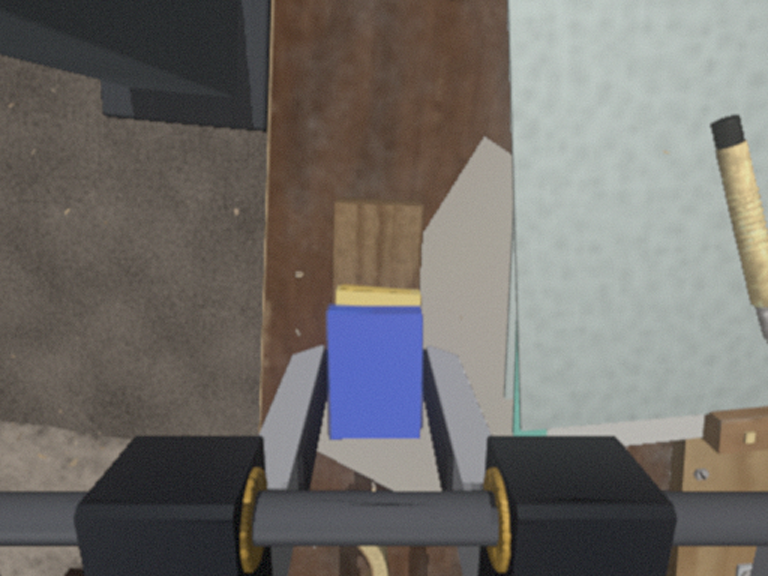

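Blue is held level. On to the blue board.

>>> play_rows --deltas '[[[0,6,9,0,0,0,30],[0,12,19,0,0,0,30],[0,18,28,0,0,0,30],[0,18,28,0,0,0,30],[0,18,28,0,0,0,30],[0,18,28,0,0,0,30],[0,12,19,0,0,0,30],[0,6,9.5,0,0,0,30],[0,0,0,0,0,0,30]]]'

```text
time_s: 13.8
ee_pos: [0.5267, -0.4332, 0.106]
eef_rot: [-2.393, 1.569, 2.408]
force: [0.1, 0.7, 0.1]
grip_width: 0.0349
```

```bash
python3 - <<'E'
from h import *
plan([.5265,-.4325,.0085],None)
save('wrist','w10',s=1.5)
E
```

```text
t 13.8 tcp [ 0.5267 -0.4332  0.106 ] w 0.0349 F [0.11 0.65 0.06] q [-0.74  0.68  1.2  -0.    1.27 -0.83]
jaw 5.07 tilt [-0.0011  0.001  -1.    ]
rot(tool) [0. 0. 0.] shift old frame [97.5 -0.  -0.6] shift new frame [97.5 -0.  -0.6]
```

View pics/w10.png

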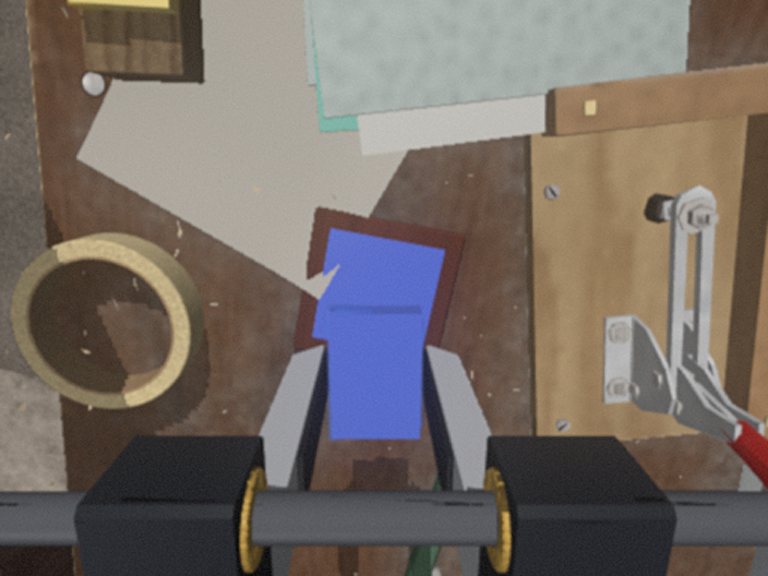

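```bash
python3 - <<'E'
from h import *
p=[px('w10',(u+.5)/1.5-.5,(v+.5)/1.5-.5,.006) for u,v in [(328,229),(445,250),(317,207),(464,235)]]
for a,b,h in((p[0],p[1],.032),(p[2],p[3],.042)):
    d=(b-a)/np.linalg.norm(b-a);n=np.array([d[1],-d[0],0]);print('ctr',((a+b)/2+n*h).round(4),np.linalg.norm(b-a),np.degrees(np.arctan2(d[1],d[0])))
for z in(0,.03,.06,.1,.15): print(z,'tip',px('top0',593/1.5,174/1.5,z)[:2].round(3),'pivot top',px('top0',522/1.5,201/1.5,z)[:2].round(3),'pivot w',px('w10',696/1.5,215/1.5,z)[:2].round(3),'redstart top',px('top0',572/1.5,183/1.5,z)[:2].round(3),'redstart w',px('w10',742/1.5,432/1.5,z)[:2].round(3))
recrop('scene0','s3',(200,90,380,200),4)
recrop('top0','c4',(310,100,450,200),5)
E
```

```text
ctr [ 0.5277 -0.4328  0.006 ] 0.06495314532929652 -5.216382971830583
ctr [ 0.5277 -0.4325  0.006 ] 0.0809819566193669 -5.722350409372094
0 tip [ 0.735 -0.529] pivot top [ 0.678 -0.378] pivot w [ 0.699 -0.374] redstart top [ 0.716 -0.484] redstart w [ 0.762 -0.503]
0.03 tip [ 0.725 -0.517] pivot top [ 0.67 -0.37] pivot w [ 0.68  -0.372] redstart top [ 0.706 -0.473] redstart w [ 0.736 -0.487]
0.06 tip [ 0.715 -0.505] pivot top [ 0.661 -0.361] pivot w [ 0.661 -0.37 ] redstart top [ 0.697 -0.462] redstart w [ 0.711 -0.471]
0.1 tip [ 0.702 -0.488] pivot top [ 0.65 -0.35] pivot w [ 0.636 -0.367] redstart top [ 0.684 -0.447] redstart w [ 0.677 -0.451]
0.15 tip [ 0.685 -0.468] pivot top [ 0.636 -0.336] pivot w [ 0.605 -0.364] redstart top [ 0.668 -0.429] redstart w [ 0.635 -0.425]
```

View pics/s3.png

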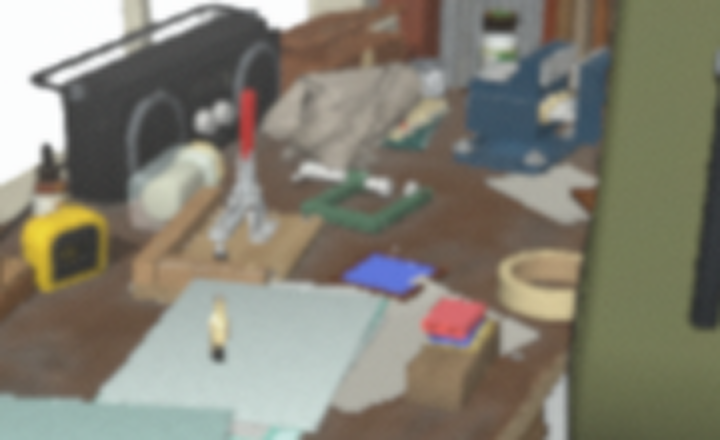

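View pics/c4.png

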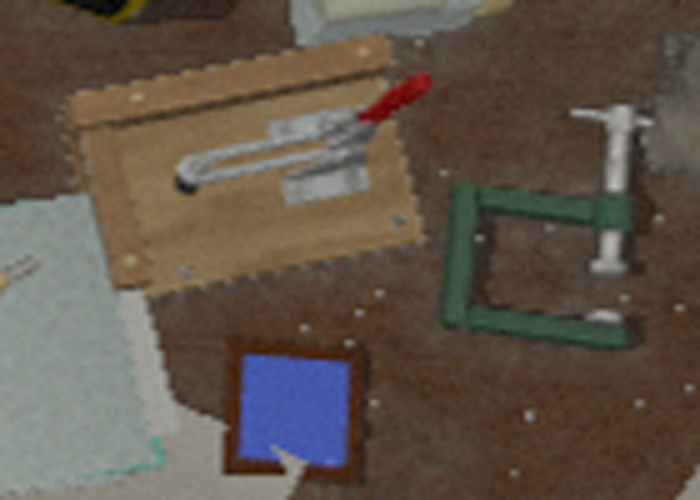

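The clamp handle is over 60 mm from the gripper body. The board centre measures (0.5275, -0.4327), and the TCP is within 1 mm of it. I'll lower.

>>> play_rows --deltas '[[[8,0.8,-0.4,0,0,0,30],[15,0,0,0,0,0,30],[18,0,0,0,0,0,30],[18,0,0,0,0,0,30],[15,0,0,0,0,0,30],[10,0,0,0,0,0,30],[6,0,0,0,0,0,30],[3,0,0,0,0,0,30],[0,0,0,0,0,0,30],[0,0,0,0,0,0,30]]]'

```text
time_s: 14.85
ee_pos: [0.5275, -0.432, 0.0154]
eef_rot: [0.756, 1.57, -0.726]
force: [0.4, -0.2, 0.1]
grip_width: 0.0351
```

```bash
python3 - <<'E'
from h import *
plan([.5275,-.4327,.0083],None)
E
```

```text
t 14.85 tcp [ 0.5275 -0.432   0.0154] w 0.0351 F [ 0.36 -0.23  0.08] q [-0.74  0.78  1.25  0.    1.11 -0.83]
jaw 5.1 tilt [ 8.e-04 -7.e-04 -1.e+00]
rot(tool) [0. 0. 0.] shift old frame [ 7.1 -0.   0.7] shift new frame [ 7.1 -0.   0.7]
```

>>> play_rows --deltas '[[[2.5,0,0.6,0,0,0,30],[2,0,0,0,0,0,30],[1.5,0,0,0,0,0,30],[0.7,0,0,0,0,0,30],[0,0,0,0,0,0,30],[0,0,0,0,0,0,30]]]'

```text
time_s: 15.45
ee_pos: [0.5273, -0.4323, 0.0081]
eef_rot: [0.406, 1.571, -1.076]
force: [-0.3, 0.8, -0.5]
grip_width: 0.0355
```

```bash
python3 - <<'E'
from h import *
plan([.5275,-.4327,.0083],None)
save('wrist','w11',s=1.5)
E
```

```text
t 15.45 tcp [ 0.5273 -0.4323  0.0081] w 0.0355 F [-0.34  0.77 -0.46] q [-0.74  0.79  1.25 -0.    1.1  -0.83]
jaw 5.1 tilt [ 0. -0. -1.]
rot(tool) [0. 0. 0.] shift old frame [-0.2  0.2  0.4] shift new frame [-0.2  0.2  0.4]
```

View pics/w11.png

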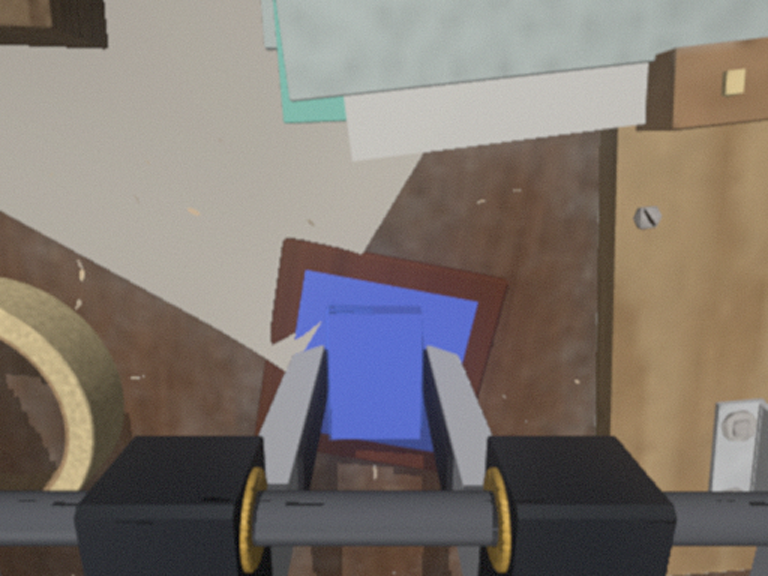

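Blue is centred on its inlay. I'll release it.

>>> play_rows --deltas '[[[0,0,0,0,0,0,36],[0,0,0,0,0,0,40],[0,0,0,0,0,0,46],[0,0,0,0,0,0,52],[0,0,0,0,0,0,52],[-5,0,0,0,0,0,52],[-20,0,0,0,0,0,52],[-35,0,0,0,0,0,52],[-40,0,0,0,0,0,60],[-30,0,0,0,0,0,64]]]'

```text
time_s: 16.5
ee_pos: [0.5276, -0.4326, 0.1412]
eef_rot: [0.745, 1.568, -0.737]
force: [0.9, 0.5, 0.3]
grip_width: 0.0627
```

```bash
python3 - <<'E'
from h import *
plan([.406,-.283,.15],2.5)
save('wrist','w12',s=1.5)
E
```

```text
t 16.5 tcp [ 0.5276 -0.4326  0.1412] w 0.0627 F [0.9  0.47 0.27] q [-0.74  0.65  1.17  0.    1.33 -0.83]
jaw 5.1 tilt [ 0.0017 -0.0016 -1.    ]
rot(tool) [ 0.0453  0.0017 -0.0016] shift old frame [  -9.2 -107.8 -159.8] shift new frame [  -8.8 -114.9 -154.8]
```

View pics/w12.png

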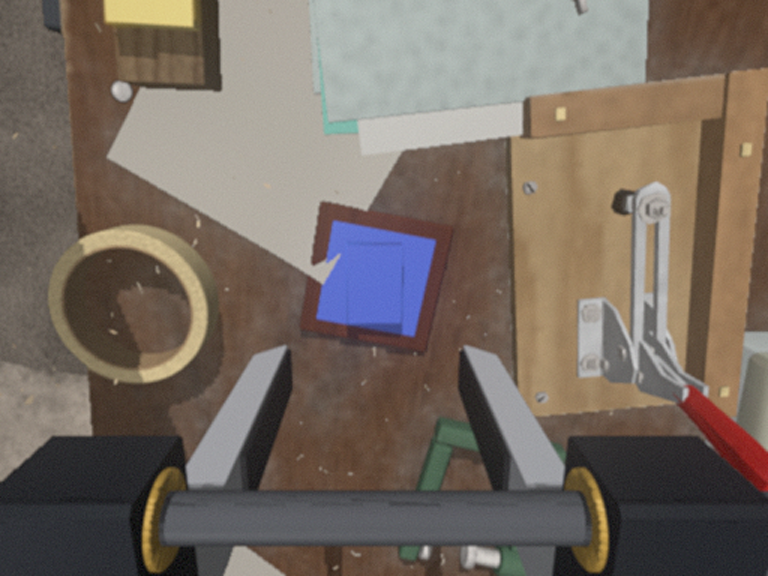

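Blue lies flat in its inlay, slab at (375,287). Back to the stack for cream.

>>> play_rows --deltas '[[[-9,-8,-11,0,0,0,64],[0,-16,-24,0,0,0,64],[0,-22,-32,0,0,0,64],[0,-22,-32,0,0,0,64],[0,-22,-32,0,0,0,64],[0,-12,-19,0,0,0,64],[0,-6,-9,0.045,0,0,64],[0,0,0,0,0,0,64],[0,0,0,0,0,0,64]]]'

```text
time_s: 17.45
ee_pos: [0.406, -0.2839, 0.1474]
eef_rot: [0.862, 1.57, -0.663]
force: [-0.7, 0.5, 0.1]
grip_width: 0.064
```

```bash
python3 - <<'E'
from h import *
plan([.406,-.283,.034],2.5)
save('wrist','w13',s=1.5)
recrop('w13','w13c',(190,110,310,270),5)
E
```

```text
t 17.45 tcp [ 0.406  -0.2839  0.1474] w 0.064 F [-0.72  0.5   0.13] q [-0.68  0.24  1.74  0.    1.16 -0.73]
jaw 2.59 tilt [ 7.e-04 -6.e-04 -1.e+00]
rot(tool) [ 0.0015  0.0006 -0.0007] shift old frame [113.4   0.   -1. ] shift new frame [ 1.134e+02  1.000e-01 -9.000e-01]
```

View pics/w13c.png

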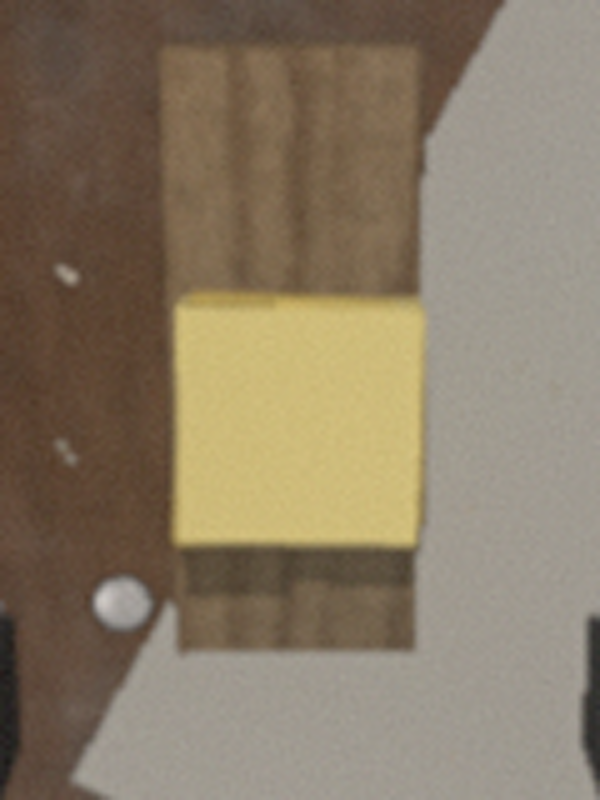

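```bash
python3 - <<'E'
from h import *
o=(190,110)
def quad(n,pts,z):
    p=np.array([pc('w13',o,5,u,v,z) for u,v in pts]);print(n,'ctr',p.mean(0).round(4),p[:,:2].round(4).tolist())
    for i in range(len(p)):
        e=p[(i+1)%len(p)]-p[i];print('  len %.4f ang %.1f'%(np.linalg.norm(e),np.degrees(np.arctan2(e[1],e[0]))))
quad('cream',[(175,306),(424,304),(418,546),(174,545)],.042)
quad('block',[(163,46),(418,46),(414,651),(179,652)],.032)
d=np.load('pics/w13.npz');print(-d['R'].T@d['t'])
E
```

```text
cream ctr [ 0.4058 -0.2841  0.042 ] [[0.3842, -0.2637], [0.4261, -0.2616], [0.4278, -0.3047], [0.3851, -0.3064]]
  len 0.0419 ang 3.0
  len 0.0431 ang -87.7
  len 0.0427 ang -177.7
  len 0.0426 ang 91.2
block ctr [ 0.4047 -0.2752  0.032 ] [[0.3805, -0.2217], [0.4231, -0.2198], [0.4293, -0.3287], [0.3859, -0.3308]]
  len 0.0427 ang 2.5
  len 0.1091 ang -86.8
  len 0.0434 ang -177.2
  len 0.1093 ang 92.8
[ 0.40254241 -0.20493263  0.32605411]
```

>>> play_rows --deltas '[[[15,0,0,0,0,0,62],[20,0,0,0,0,0,62],[20,0,0,0,0,0,62],[20,0,0,0,0,0,62],[15,0,0,0,0,0,62],[10,0,0,0,0,0,62],[7,0,0,0,0,0,62],[3.5,0,0,0,0,0,62],[1.2,0,0,0,0,0,62],[0,0,0,0,0,0,62]]]'

```text
time_s: 18.5
ee_pos: [0.4058, -0.2837, 0.0357]
eef_rot: [0.895, 1.57, -0.632]
force: [0.7, -0.5, -0.4]
grip_width: 0.0618
```

```bash
python3 - <<'E'
from h import *
plan([.406,-.284,.0342],2.5)
save('wrist','w14',s=1.5)
E
```

```text
t 18.5 tcp [ 0.4058 -0.2837  0.0357] w 0.0618 F [ 0.72 -0.48 -0.42] q [-0.68  0.4   1.83  0.    0.91 -0.73]
jaw 2.52 tilt [ 5.e-04 -4.e-04 -1.e+00]
rot(tool) [ 0.0004  0.0004 -0.0005] shift old frame [1.5 0.2 0.3] shift new frame [1.5 0.2 0.3]
```

View pics/w14.png

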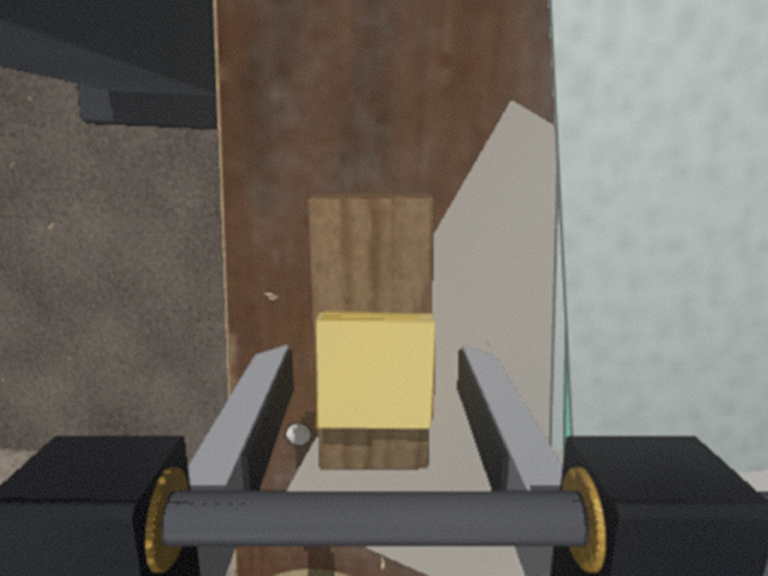

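Cream (centre about 375,372) is centred between the fingers. I'll go down 1.2 mm and close.

>>> play_rows --deltas '[[[1.2,0,0,0,0,0,58],[0,0,0,0,0,0,54],[0,0,0,0,0,0,50],[0,0,0,0,0,0,46],[0,0,0,0,0,0,42],[0,0,0,0,0,0,40],[0,0,0,0,0,0,40],[0,0,0,0,0,0,40]]]' --grip_force 12

```text
time_s: 19.35
ee_pos: [0.4056, -0.2836, 0.0342]
eef_rot: [0.941, 1.571, -0.585]
force: [0.7, -0.4, 0.8]
grip_width: 0.043
```

>>> play_rows --deltas '[[[-2,0,0,0,0,0,40],[-4,0,0,0,0,0,40],[-8,0,0,0,0,0,40],[-10,0,0,0,0,0,40],[-12,0,0,0,0,0,40],[-12,0,0,0,0,0,40],[-10,0,0,0,0,0,40],[-6,0,0,0,0,0,40]]]'

```text
time_s: 20.15
ee_pos: [0.4058, -0.2838, 0.0995]
eef_rot: [0.851, 1.569, -0.676]
force: [-0.3, 0.9, -0.2]
grip_width: 0.0429
```

```bash
python3 - <<'E'
from h import *
plan([.4146,-.0719,.1],None)
save('wrist','w15',s=1.5)
E
```

```text
t 20.15 tcp [ 0.4058 -0.2838  0.0995] w 0.0429 F [-0.31  0.95 -0.18] q [-0.68  0.3   1.79  0.    1.05 -0.73]
jaw 2.52 tilt [ 1.1e-03 -9.0e-04 -1.0e+00]
rot(tool) [0. 0. 0.] shift old frame [  -0.7   18.1 -211.3] shift new frame [  -0.7   18.1 -211.3]
```

View pics/w15.png

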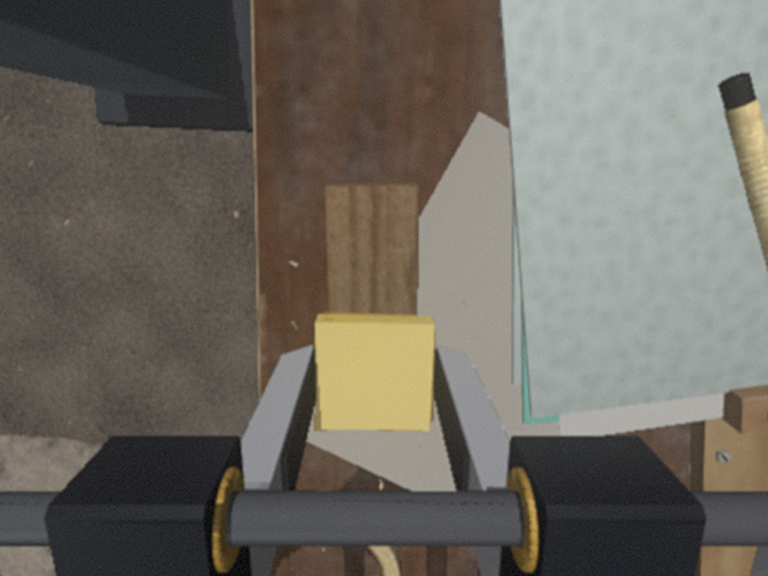

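Cream is held level and the block hasn't moved. On to the cream board.

>>> play_rows --deltas '[[[0,0,-12,0,0,0,40],[0,3,-26,0,0,0,40],[0,3,-36,0,0,0,40],[0,3,-36,0,0,0,40],[0,3,-36,0,0,0,40],[0,3,-33,0,0,0,40],[0,3,-22,0,0,0,40],[0,0,-10,0,0,0,40],[0,0,0,0,0,0,40]]]'

```text
time_s: 21.1
ee_pos: [0.4139, -0.071, 0.0979]
eef_rot: [-1.914, 1.57, 2.844]
force: [0.4, -0.9, -0.4]
grip_width: 0.043
```

```bash
python3 - <<'E'
from h import *
plan([.4146,-.0719,.0085],None)
save('wrist','w16',s=1.5)
E
```

```text
t 21.1 tcp [ 0.4139 -0.071   0.0979] w 0.043 F [ 0.42 -0.92 -0.38] q [-0.26  0.14  1.99  0.    1.01 -0.3 ]
jaw 2.62 tilt [-6.e-04  2.e-04 -1.e+00]
rot(tool) [0. 0. 0.] shift old frame [89.4  0.7  0.9] shift new frame [89.4  0.7  0.9]
```

View pics/w16.png

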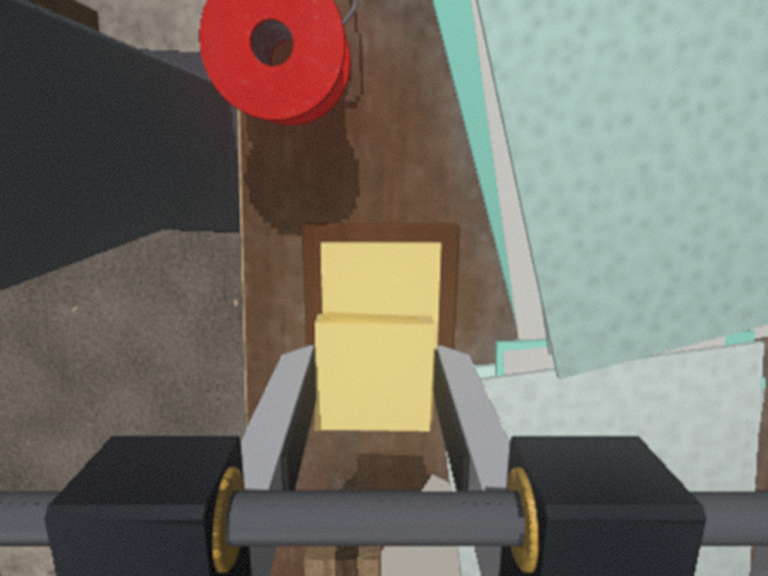

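```bash
python3 - <<'E'
from h import *
p=[px('w16',(u+.5)/1.5-.5,(v+.5)/1.5-.5,.006) for u,v in [(320,241),(441,242),(304,224),(460,225)]]
for a,b,h in((p[0],p[1],.032),(p[2],p[3],.042)):
    d=(b-a)/np.linalg.norm(b-a);n=np.array([d[1],-d[0],0]);print('ctr',((a+b)/2+n*h).round(4),np.linalg.norm(b-a),np.degrees(np.arctan2(d[1],d[0])))
E
```

```text
ctr [ 0.4168 -0.0708  0.006 ] 0.06415944577011606 2.1029715549680406
ctr [ 0.4177 -0.0718  0.006 ] 0.08197141126442409 2.212975794369988
```

>>> play_rows --deltas '[[[8,2,0.5,0,0,0,40],[15,0,0,0,0,0,40],[16,0,0,0,0,0,40],[16,0,0,0,0,0,40],[14,0,0,0,0,0,40],[8,0,0,0,0,0,40],[5,0,0,0,0,0,40],[2,0,0,0,0,0,40],[0,0,0,0,0,0,40],[0,0,0,0,0,0,40]]]'

```text
time_s: 22.15
ee_pos: [0.4166, -0.0725, 0.0145]
eef_rot: [1.256, 1.57, -0.271]
force: [0.3, -0.5, -0.2]
grip_width: 0.0428
```

```bash
python3 - <<'E'
from h import *
plan([.416,-.0715,.0085],None)
E
```

```text
t 22.15 tcp [ 0.4166 -0.0725  0.0145] w 0.0428 F [ 0.32 -0.45 -0.23] q [-0.26  0.31  2.03 -0.    0.8  -0.3 ]
jaw 2.52 tilt [ 8.e-04 -2.e-04 -1.e+00]
rot(tool) [0. 0. 0.] shift old frame [ 6.  -0.5 -1. ] shift new frame [ 6.  -0.5 -1. ]
```

>>> play_rows --deltas '[[[2,0,-0.8,0,0,0,40],[1.7,0,0,0,0,0,40],[1.3,0,0,0,0,0,40],[0.7,0,0,0,0,0,40],[0,0,0,0,0,0,40],[0,0,0,0,0,0,40]]]'

```text
time_s: 22.75
ee_pos: [0.4163, -0.0716, 0.0085]
eef_rot: [1.22, 1.571, -0.307]
force: [0.2, -0.5, -0.3]
grip_width: 0.0429
```

```bash
python3 - <<'E'
from h import *
plan([.416,-.0715,.0085],None)
save('wrist','w17',s=1.5)
E
```

```text
t 22.75 tcp [ 0.4163 -0.0716  0.0085] w 0.0429 F [ 0.2  -0.5  -0.27] q [-0.26  0.32  2.04 -0.    0.79 -0.3 ]
jaw 2.52 tilt [ 0. -0. -1.]
rot(tool) [0. 0. 0.] shift old frame [-0.  -0.3 -0.1] shift new frame [-0.  -0.3 -0.1]
```

View pics/w17.png

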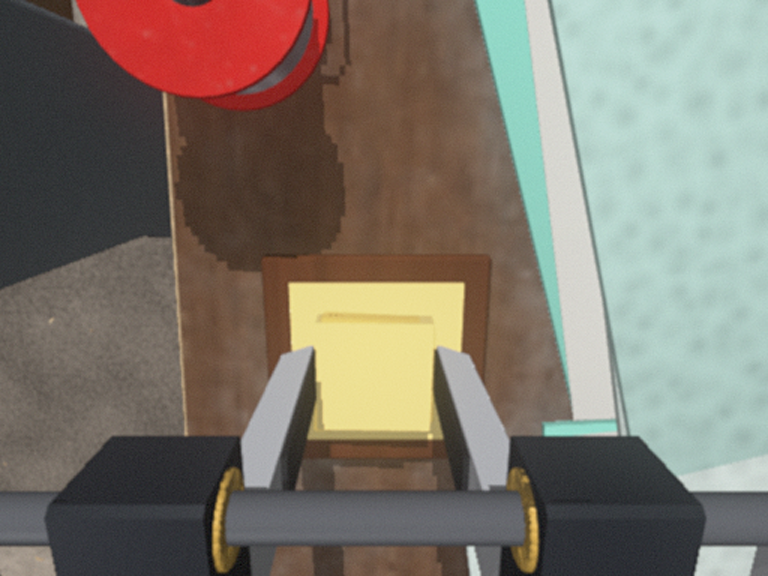

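Cream is centred, at about (375,375). I'll release it.

>>> play_rows --deltas '[[[0,0,0,0,0,0,43],[0,0,0,0,0,0,47],[0,0,0,0,0,0,52],[0,0,0,0,0,0,58],[0,0,0,0,0,0,58],[-5,0,0,0,0,0,58],[-20,0,0,0,0,0,58],[-30,0,0,0,0,0,58],[-35,0,0,0,0,0,64],[-30,0,0,0,0,0,64]]]'

```text
time_s: 23.8
ee_pos: [0.4162, -0.0716, 0.1305]
eef_rot: [1.292, 1.57, -0.235]
force: [0.4, 0.3, 0.0]
grip_width: 0.0636
```

```bash
python3 - <<'E'
from h import *
plan([.4055,-.245,.14],3)
save('wrist','w18',s=1.5)
E
```

```text
t 23.8 tcp [ 0.4162 -0.0716  0.1305] w 0.0636 F [0.44 0.25 0.04] q [-0.26  0.1   1.95  0.    1.09 -0.3 ]
jaw 2.52 tilt [ 9.e-04 -2.e-04 -1.e+00]
rot(tool) [-0.0084  0.0003 -0.0009] shift old frame [ -9.5 -18.4 172.8] shift new frame [ -9.5 -19.8 172.6]
```

View pics/w18.png

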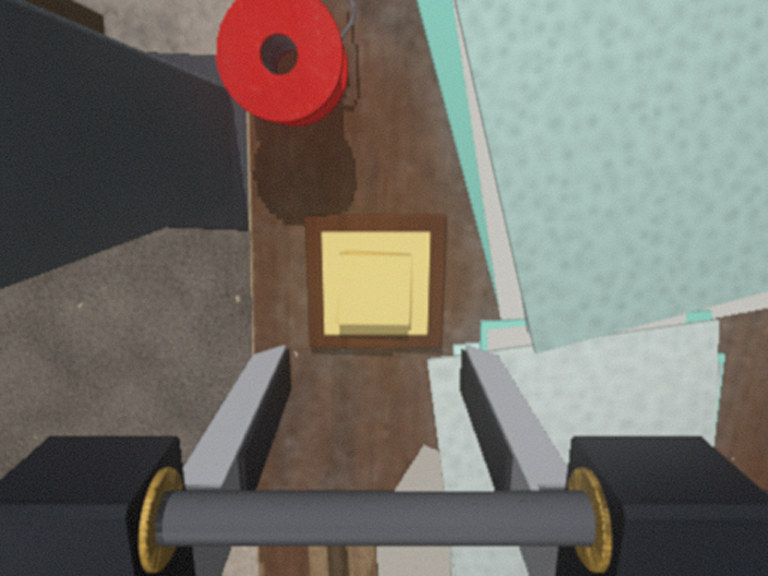

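Cream lies flat, slab at (375,290) inside its inlay. Next the block, gripped 30 mm towards its +y end.

>>> play_rows --deltas '[[[-5,-1,14,0,0,0,66],[-5,-3,28,0,0,0,66],[0,-3,36,0,0,0,66],[0,-3,36,0,0,0,66],[0,-3,30,0,0,0,66],[0,-3,18,0,0,0,66],[0,-3,8,0,0,0,66],[0,-1,2,-0.008,0,0,66],[0,0,0,0,0,0,66],[0,0,0,0,0,0,66]]]'

```text
time_s: 24.85
ee_pos: [0.404, -0.2436, 0.1385]
eef_rot: [1.97, 1.571, 0.453]
force: [0.1, 0.5, -0.5]
grip_width: 0.0662
```

```bash
python3 - <<'E'
from h import *
plan([.4033,-.2452,.007],3)
save('wrist','w19',s=1.5)
recrop('w19','w19c',(190,150,310,310),5)
E
```

```text
t 24.85 tcp [ 0.404  -0.2436  0.1385] w 0.0662 F [ 0.11  0.52 -0.51] q [-0.62  0.2   1.81  0.    1.13 -0.67]
jaw 3.03 tilt [ 1.e-04  0.e+00 -1.e+00]
rot(tool) [ 0.0005 -0.     -0.0001] shift old frame [131.5  -0.8   1.6] shift new frame [131.5  -0.8   1.6]
```

View pics/w19c.png

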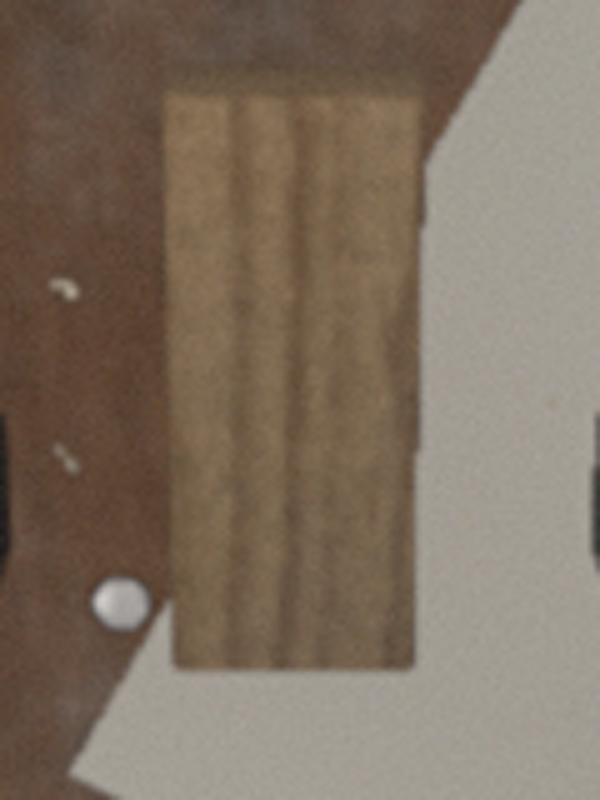

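```bash
python3 - <<'E'
from h import *
p=np.array([pc('w19',(190,150),5,u,v,.032) for u,v in [(165,96),(421,96),(414,667),(174,668)]]);print(p.mean(0),p.round(4))
E
```

```text
[ 0.40465005 -0.27483808  0.032     ] [[ 0.3802 -0.2221  0.032 ]
 [ 0.4234 -0.2198  0.032 ]
 [ 0.4298 -0.3275  0.032 ]
 [ 0.3852 -0.33    0.032 ]]
```

>>> play_rows --deltas '[[[15,-0.6,1.5,0,0,0,66],[22,0,0,0,0,0,66],[25,0,0,0,0,0,66],[22,0,0,0,0,0,66],[18,0,0,0,0,0,66],[12,0,0,0,0,0,64],[8,0,0,0,0,0,62],[5,0,0,0,0,0,60],[2,0,0,0,0,0,60],[0,0,0,0,0,0,60]]]'

```text
time_s: 25.9
ee_pos: [0.4035, -0.2459, 0.0097]
eef_rot: [0.929, 1.57, -0.59]
force: [0.1, 0.4, 0.2]
grip_width: 0.0599
```

```bash
python3 - <<'E'
from h import *
plan([.4033,-.2452,.007],3)
save('wrist','w20',s=1.5)
E
```

```text
t 25.9 tcp [ 0.4035 -0.2459  0.0097] w 0.0599 F [0.15 0.44 0.25] q [-0.62  0.4   1.9   0.    0.83 -0.68]
jaw 2.98 tilt [ 4.e-04 -2.e-04 -1.e+00]
rot(tool) [-0.0003  0.0003 -0.0003] shift old frame [ 2.7 -0.2 -0.7] shift new frame [ 2.7 -0.2 -0.7]
```

View pics/w20.png

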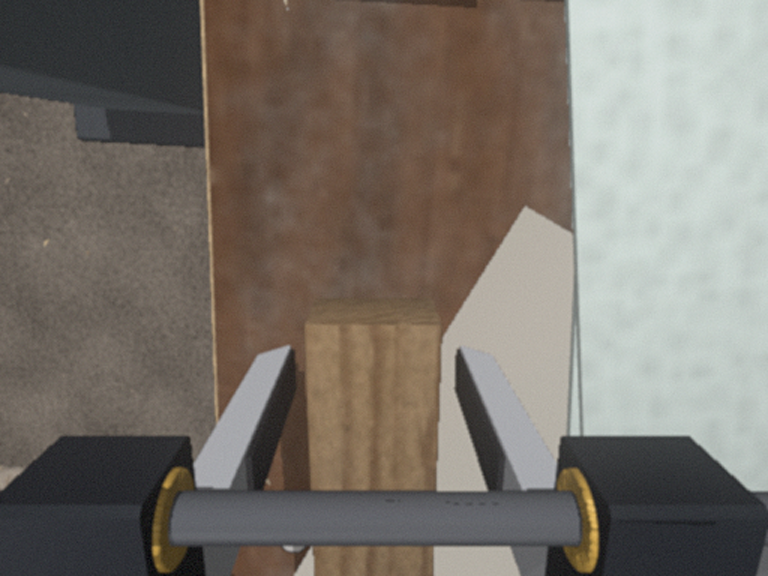

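The block is centred between the fingers at about (373,…). I'll grip it.

>>> play_rows --deltas '[[[1,0,0,0,0,0,54],[0,0,0,0,0,0,50],[0,0,0,0,0,0,46],[0,0,0,0,0,0,42],[0,0,0,0,0,0,40],[0,0,0,0,0,0,40],[0,0,0,0,0,0,40],[0,0,0,0,0,0,40]]]' --grip_force 30

```text
time_s: 26.75
ee_pos: [0.4034, -0.2459, 0.0086]
eef_rot: [0.71, 1.571, -0.809]
force: [-1.3, 0.2, 4.9]
grip_width: 0.045
```

>>> play_rows --deltas '[[[-2,0,0,0,0,0,40],[-6,0,0,0,0,0,40],[-12,0,0,0,0,0,40],[-18,0,0,0,0,0,40],[-22,0,0,0,0,0,40],[-22,0,0,0,0,0,40],[-20,0,0,0,0,0,40],[-14,0,0,0,0,0,40],[-6,0,0,0,0,0,40],[0,0,0,0,0,0,40]]]'

```text
time_s: 27.75
ee_pos: [0.4036, -0.246, 0.1314]
eef_rot: [0.902, 1.569, -0.617]
force: [0.9, -0.0, -0.7]
grip_width: 0.0444
```

```bash
python3 - <<'E'
from h import *
plan([.535,.375,.13],57.5)
save('wrist','w21',s=1.5)
E
```

```text
t 27.75 tcp [ 0.4036 -0.246   0.1314] w 0.0444 F [ 0.86 -0.03 -0.7 ] q [-0.62  0.21  1.82  0.    1.11 -0.68]
jaw 2.98 tilt [ 1.3e-03 -9.0e-04 -1.0e+00]
rot(tool) [-9.515e-01  1.500e-03 -7.000e-04] shift old frame [   1.   163.6 -613.3] shift new frame [   1.4  594.4 -222.8]
```

View pics/w21.png

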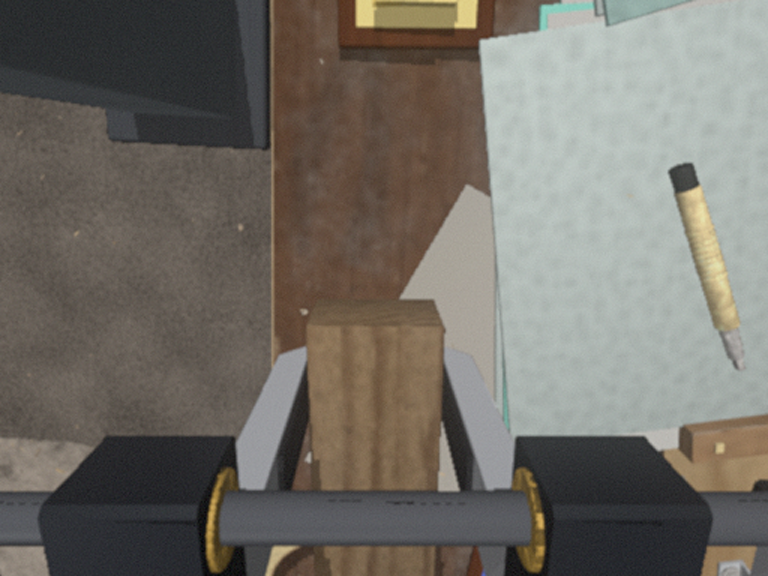

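Block is held level. I'll move partway and look at the jig.

>>> play_rows --deltas '[[[0,4,-14,0,0,0,40],[0,9,-28,0,0,0,40],[0,13,-42,0,0,0,40],[0,14,-46,0,0,0,40],[0,14,-46,0,0,0,40],[0,14,-46,0,0,0,40],[0,14,-46,0,0,0,40],[0,14,-46,0,0,0,40],[0,13,-42,0,0,0,40],[0,9,-28,0,0,0,40]]]'

```text
time_s: 28.8
ee_pos: [0.5005, 0.1472, 0.1296]
eef_rot: [-1.631, 1.569, 3.136]
force: [1.0, -0.6, -1.4]
grip_width: 0.0448
```

>>> play_rows --deltas '[[[0,3,-10,0,0,0,40],[0,0,0,0,0,0,40],[0,0,0,0,0,0,40]]]'

```text
time_s: 29.1
ee_pos: [0.5032, 0.1532, 0.13]
eef_rot: [-1.238, 1.57, -2.757]
force: [-0.8, -1.3, -0.8]
grip_width: 0.0447
```

```bash
python3 - <<'E'
from h import *
plan([.535,.375,.13],57.5)
save('wrist','w22',s=1.5)
E
```

```text
t 29.1 tcp [0.5032 0.1532 0.13  ] w 0.0447 F [-0.77 -1.34 -0.77] q [ 0.23  0.32  1.68 -0.    1.14  0.17]
jaw 2.97 tilt [-1.e-03 -4.e-04 -1.e+00]
rot(tool) [-9.518e-01 -2.000e-04  1.100e-03] shift old frame [-1.000e-01  4.330e+01 -2.199e+02] shift new frame [  0.  204.2 -92.3]
```

View pics/w22.png

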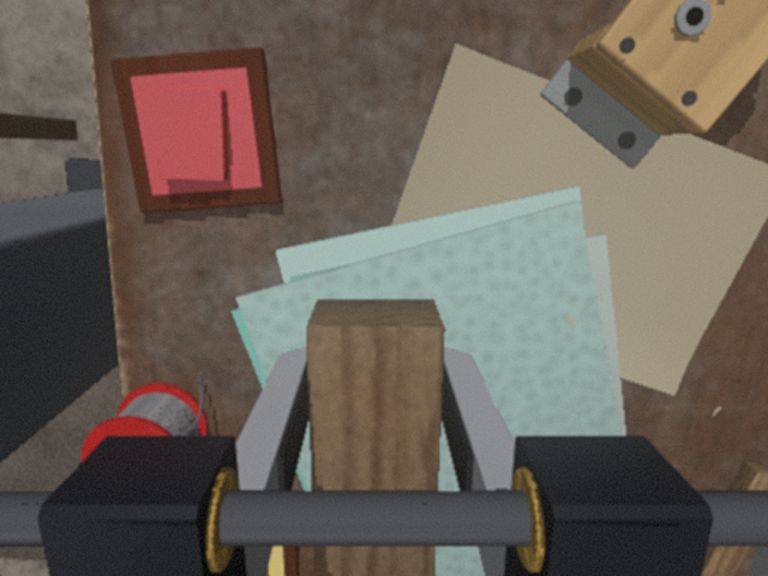

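The jig is only partly visible, at upper right. I'll move further.

>>> play_rows --deltas '[[[0,10,-8,0,0,0,40],[0,20,-14,0,0,0,40],[0,20,-14,0,0,0,40],[-5,15,-14,0,0,0,40],[-5,5,-5,0,0,0,40],[0,0,0,0,0,0,40],[0,0,0,0,0,0,40],[0,0,0,0,0,0,40]]]'

```text
time_s: 29.95
ee_pos: [0.5702, 0.2117, 0.1404]
eef_rot: [-1.127, 1.57, -2.647]
force: [0.4, -0.1, -0.7]
grip_width: 0.045
```

```bash
python3 - <<'E'
from h import *
plan([.535,.375,.13],57.5)
save('wrist','w23',s=1.5)
E
```

```text
t 29.95 tcp [0.5702 0.2117 0.1404] w 0.045 F [ 0.38 -0.1  -0.69] q [ 0.3   0.49  1.42 -0.    1.24  0.24]
jaw 2.94 tilt [-3.e-04 -2.e-04 -1.e+00]
rot(tool) [-9.522e-01 -0.000e+00  4.000e-04] shift old frame [  10.4  -26.8 -164.9] shift new frame [  10.4  118.8 -117.5]
```

View pics/w23.png

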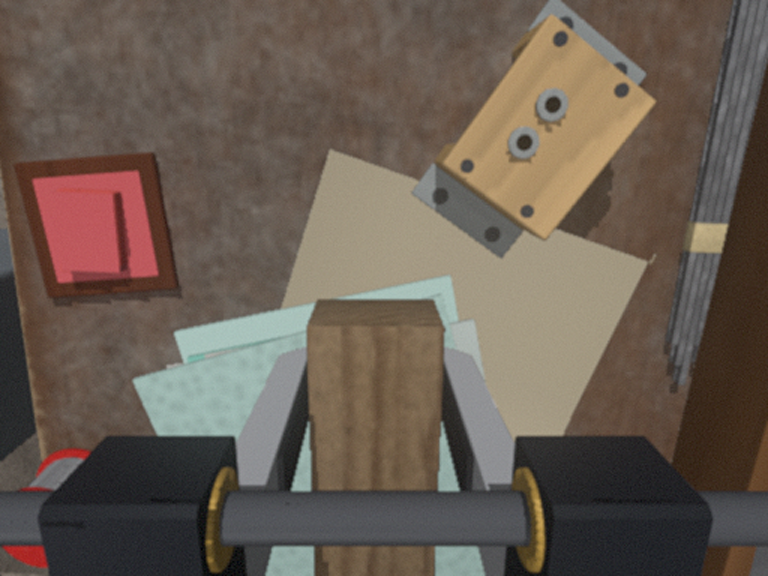

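```bash
python3 - <<'E'
from h import *
p=np.array([px('w23',(u+.5)/1.5-.5,(v+.5)/1.5-.5,.049) for u,v in [(555,14),(655,101),(546,239),(442,165)]])
print(p.round(4),p.mean(0).round(4))
for i in range(4):
    e=p[(i+1)%4]-p[i];print('  len %.4f ang %.1f'%(np.linalg.norm(e),np.degrees(np.arctan2(e[1],e[0]))))
# bushings, feet corners z=.005
print('bush',[px('w23',u/1.5,v/1.5,.049).round(4) for u,v in((552,105),(524,142))])
print('feet',[px('w23',u/1.5,v/1.5,.005).round(4) for u,v in((413,191),(503,257),(551,0),(645,74))])
for z in (0,.1,.2): print(z,px('w23',745/1.5,200/1.5,z)[:2].round(3),px('top0',372/1.5,178/1.5,z)[:2].round(3),px('top0',200/1.5,165/1.5,z)[:2].round(3))
E
```

```text
[[0.6483 0.3563 0.049 ]
 [0.7031 0.3204 0.049 ]
 [0.6592 0.2496 0.049 ]
 [0.601  0.2847 0.049 ]] [0.6529 0.3028 0.049 ]
  len 0.0655 ang -33.2
  len 0.0833 ang -121.8
  len 0.0679 ang 148.9
  len 0.0858 ang 56.5
bush [array([0.6529, 0.3159, 0.049 ]), array([0.6413, 0.2978, 0.049 ])]
feet [array([0.5907, 0.2676, 0.005 ]), array([0.6494, 0.2303, 0.005 ]), array([0.6586, 0.3736, 0.005 ]), array([0.717 , 0.3391, 0.005 ])]
0 [0.794 0.272] [ 0.731 -0.066] [0.763 0.294]
0.1 [0.723 0.278] [ 0.698 -0.065] [0.727 0.264]
0.2 [0.652 0.284] [ 0.665 -0.064] [0.691 0.234]
```

```bash
python3 - <<'E'
from h import *
save('top','top1')
recrop('top1','t1c',(0,80,270,200),2.9)
recrop('scene0','s4',(0,100,220,310),3)
E
```

```text
(no output)
```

View pics/t1c.png

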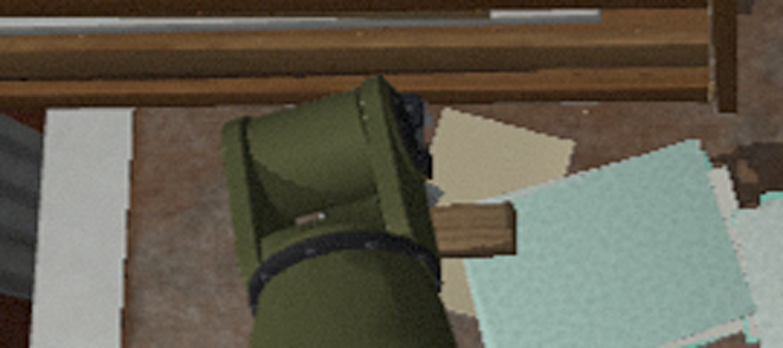

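View pics/s4.png

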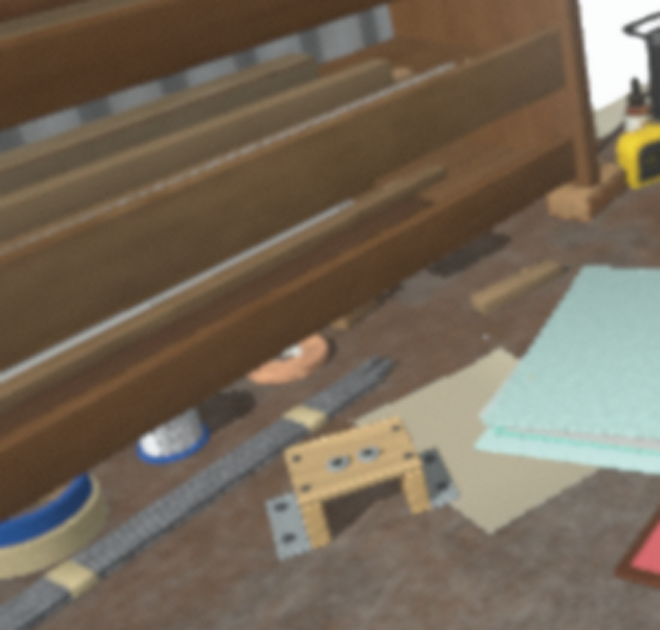

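```bash
python3 - <<'E'
from h import *
def ray(f,o,s,u,v):
    d=np.load('pics/'+f+'.npz');k=d['k'];R=d['R'];u=o[0]+(u+.5)/s-.5;v=o[1]+(v+.5)/s-.5
    return -R.T@d['t'],R.T@np.array([(u-k[2])/k[0],(v-k[3])/k[1],1])
def line(A,B):
    n=[];c=[]
    for (o,a),(_,b) in(A,B):
        m=np.cross(a,b);m/=np.linalg.norm(m);n.append(m);c.append(m@o)
    return n,c
def solve(l,t):
    n,c=l
    for y in(.1,.3,.45):
        M=np.array(n+[[0,1,0]]);print(t,y,np.linalg.solve(M,np.array(c+[y])).round(3))
T=lambda u,v:ray('top1',(0,80),2.9,u,v);S=lambda u,v:ray('scene0',(0,100),3,u,v)
solve(line((T(5,108),T(705,98)),(S(5,505),S(555,182))),'bottom edge')
solve(line((T(5,82),T(705,68)),(S(5,430),S(555,140))),'top edge lowest')
E
```

```text
bottom edge 0.1 [0.703 0.1   0.128]
bottom edge 0.3 [0.702 0.3   0.13 ]
bottom edge 0.45 [0.701 0.45  0.131]
top edge lowest 0.1 [0.721 0.1   0.16 ]
top edge lowest 0.3 [0.717 0.3   0.164]
top edge lowest 0.45 [0.714 0.45  0.167]
```

The lowest shelf slat is at x≈0.70 from z≈0.13 up. The gripper's final corner comes to x≈0.68, so it clears. I'll move to the staging point, then rotate.

>>> play_rows --deltas '[[[0,-4,-10,0,0,0,40],[0,-4,-22,0,0,0,40],[0,-4,-32,0,0,0,40],[0,-4,-36,0,0,0,40],[0,-4,-34,0,0,0,40],[0,-4,-22,0,0,0,40],[0,0,-8,0,0,0,40],[0,0,0,-0.05,0,0,40],[0,0,0,-0.08,0,0,40],[0,0,0,-0.1,0,0,40]]]'

```text
time_s: 31.05
ee_pos: [0.5382, 0.3746, 0.1404]
eef_rot: [-0.834, 1.571, -2.12]
force: [0.9, -0.2, -1.7]
grip_width: 0.0449
```

>>> play_rows --deltas '[[[0,0,0,-0.11,0,0,40],[0,0,0,-0.12,0,0,40],[0,0,0,-0.12,0,0,40],[0,0,0,-0.12,0,0,40],[0,0,0,-0.11,0,0,40],[0,0,0,-0.08,0,0,40],[0,0,0,-0.065,0,0,40],[0,0,0,0,0,0,40],[0,0,0,0,0,0,40]]]'

```text
time_s: 31.95
ee_pos: [0.5383, 0.3746, 0.1405]
eef_rot: [-1.637, 1.571, -2.203]
force: [0.2, 0.2, -0.9]
grip_width: 0.0448
```

```bash
python3 - <<'E'
from h import *
plan([.538,.3743,.01],57.7)
save('wrist','w24',s=1.5);save('scene','s24',crop=(60,180,300,330),s=3)
E
```

```text
t 31.95 tcp [0.5383 0.3746 0.1405] w 0.0448 F [ 0.2   0.16 -0.91] q [ 0.55  0.59  1.26 -0.    1.29 -0.45]
jaw 57.56 tilt [-0.e+00 -1.e-04 -1.e+00]
rot(tool) [-0.0025 -0.      0.0001] shift old frame [ 1.305e+02 -5.000e-01 -1.000e-01] shift new frame [ 1.305e+02 -5.000e-01 -1.000e-01]
```

View pics/w24.png

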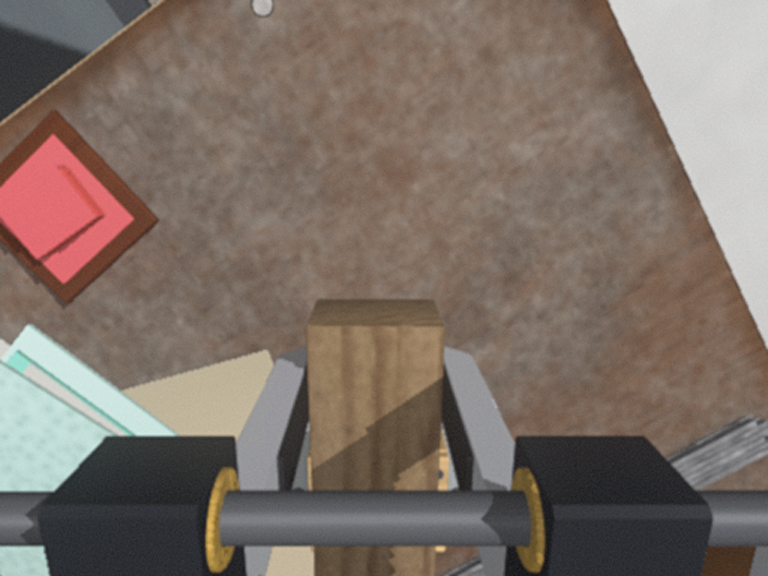

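View pics/s24.png

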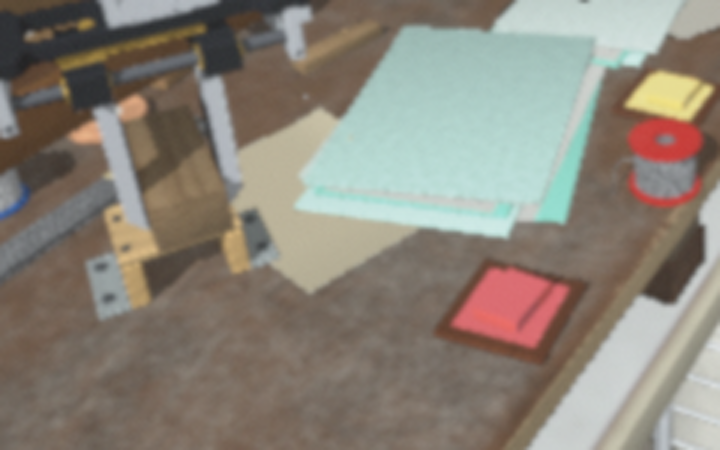

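The block is aligned with the jig mouth. I'll lower it in front of the jig.

>>> play_rows --deltas '[[[8,0,0,0,0,0,40],[15,0,0,0,0,0,40],[20,0,0,0,0,0,40],[22,0,0,0,0,0,40],[20,0,0,0,0,0,40],[16,0,0,0,0,0,40],[12,0,0,0,0,0,40],[8,0,0,0,0,0,40],[4,0,0,0,0,0,40],[0,0,0,0,0,0,40]]]'

```text
time_s: 33.05
ee_pos: [0.5383, 0.375, 0.0153]
eef_rot: [-1.231, 1.571, -1.794]
force: [0.6, 0.4, -1.6]
grip_width: 0.0446
```

>>> play_rows --deltas '[[[2,0,0,0,0,0,40],[0,0,0,0,0,0,40],[0,0,0,0,0,0,40]]]'

```text
time_s: 33.35
ee_pos: [0.5384, 0.3751, 0.0139]
eef_rot: [1.146, 1.57, 0.583]
force: [0.5, -0.1, -1.6]
grip_width: 0.0448
```

```bash
python3 - <<'E'
from h import *
plan([.6014,.3342,.009],57.7)
save('scene','s25',crop=(60,180,220,300),s=5);save('top','t25',crop=(60,100,220,220),s=5)
E
```

```text
t 33.35 tcp [0.5384 0.3751 0.0139] w 0.0448 F [ 0.45 -0.14 -1.64] q [ 0.55  0.73  1.35  0.    1.06 -0.45]
jaw 57.7 tilt [ 5.e-04  3.e-04 -1.e+00]
rot(tool) [-0.0001  0.0003 -0.0006] shift old frame [ 4.9 -0.9 75.1] shift new frame [ 4.9 -0.9 75.1]
```

View pics/s25.png

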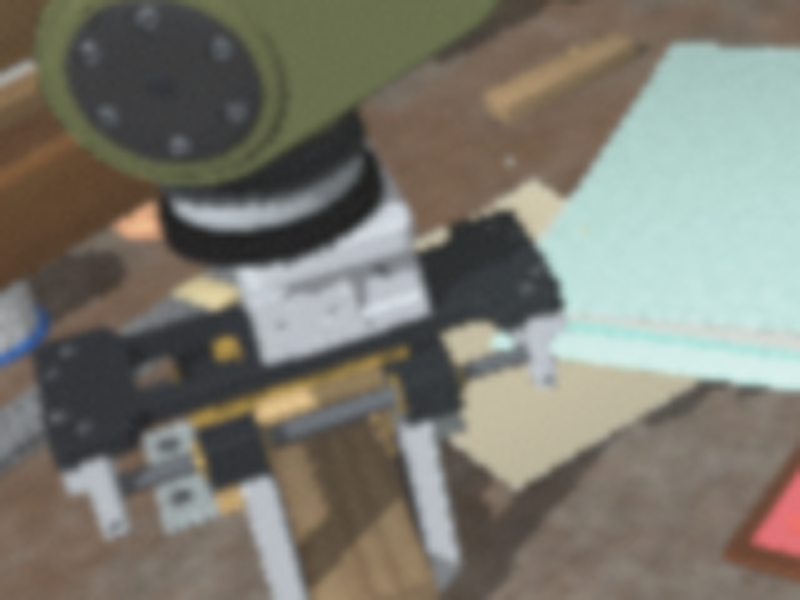

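View pics/t25.png

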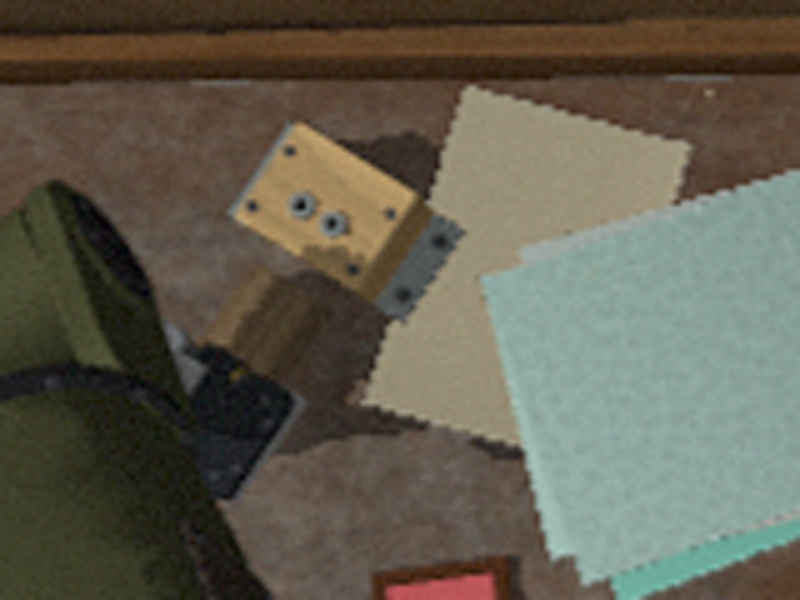

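```bash
python3 - <<'E'
from h import *
o=(60,100)
a=np.radians(-32.3);ux=np.array([np.cos(a),np.sin(a)]);uy=np.array([-ux[1],ux[0]])
O=np.array([.6259,.3187])
J=lambda p:((p[:2]-O)@ux*1e3).round(1).item()if 0 else np.array([(p[:2]-O)@ux,(p[:2]-O)@uy]).round(4)*1e3
for n,u,v,z in [('bl front L',265,265,.037),('bl front R',325,298,.037),('plate mouth L',230,213,.049),('plate mouth R',372,302,.049),('plate far L',292,122,.049),('plate far R',428,205,.049)]:
    p=pc('t25',o,5,u,v,z);print(n,p.round(4),J(p))
print('tcp',J(tool()[0]))
E
```

```text
bl front L [0.6174 0.3419 0.037 ] [-19.6  15. ]
bl front R [0.5968 0.3052 0.037 ] [-17.4 -27. ]
plate mouth L [0.6464 0.3596 0.049 ] [-4.5 45.6]
plate mouth R [0.5914 0.2734 0.049 ] [ -4.9 -56.7]
plate far L [0.7021 0.3245 0.049 ] [61.3 45.6]
plate far R [0.6502 0.2416 0.049 ] [ 61.7 -52.2]
tcp [-104.1    0.9]
```

```bash
python3 - <<'E'
from h import *
recrop('t25','t25b',(90,115,160,190),10)
E
```

```text
(no output)
```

View pics/t25b.png

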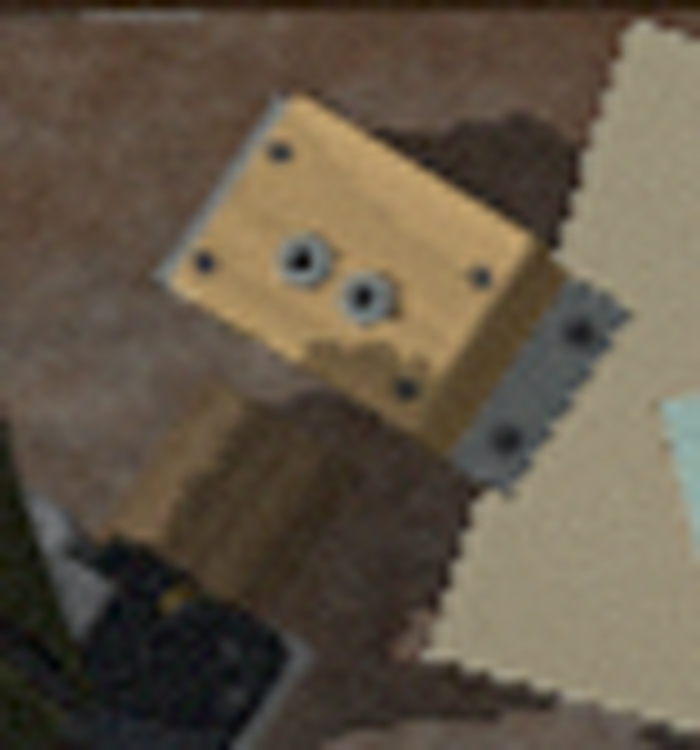

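```bash
python3 - <<'E'
from h import *
o=(90,115)
a=np.radians(-32.3);ux=np.array([np.cos(a),np.sin(a)]);uy=np.array([-ux[1],ux[0]])
O=np.array([.6259,.3187])
J=lambda p:np.array([(p[:2]-O)@ux,(p[:2]-O)@uy]).round(4)*1e3
for n,u,v,z in [('bl L rear',110,530,.037),('bl L front',225,388,.037),('front R',335,460,.037),('mouth L',168,283,.049),('far L',292,95,.049),('far R',540,238,.049),('mouth R',428,435,.049)]:
    p=pc('t25',o,10,u,v,z);print(n,p.round(4),J(p))
E
```

```text
bl L rear [0.572  0.3763 0.037 ] [-76.3  19.9]
bl L front [0.6151 0.3435 0.037 ] [-22.4  15.1]
front R [0.5927 0.3097 0.037 ] [-23.3 -25.3]
mouth L [0.6444 0.3573 0.049 ] [-5.  42.5]
far L [0.7019 0.3222 0.049 ] [62.4 43.6]
far R [0.6571 0.2467 0.049 ] [ 64.9 -44.2]
mouth R [0.5974 0.2785 0.049 ] [ -2.6 -49.3]
```

>>> play_rows --deltas '[[[2,0.7,0,0,0,0,40],[1.5,0.7,0,0,0,0,40],[0.7,0,0,0,0,0,40],[0,0,8,0,0,0,40],[0,0,8,0,0,0,40],[0,0,8,0,0,0,40],[0,0,4,0,0,0,40],[0,0,0,0,0,0,40]]]'

```text
time_s: 34.25
ee_pos: [0.5633, 0.3607, 0.0092]
eef_rot: [1.252, 1.571, 0.688]
force: [-0.7, 0.2, -1.3]
grip_width: 0.0447
```

```bash
python3 - <<'E'
from h import *
plan([.6014,.3342,.009],57.7)
save('top','t26',crop=(90,115,160,190),s=10)
E
```

```text
t 34.25 tcp [0.5633 0.3607 0.0092] w 0.0447 F [-0.68  0.19 -1.26] q [ 0.51  0.76  1.3   0.    1.08 -0.49]
jaw 57.64 tilt [ 1.e-04  0.e+00 -1.e+00]
rot(tool) [-0.001   0.     -0.0001] shift old frame [ 0.2 -1.9 46.4] shift new frame [ 0.2 -2.  46.4]
```

View pics/t26.png

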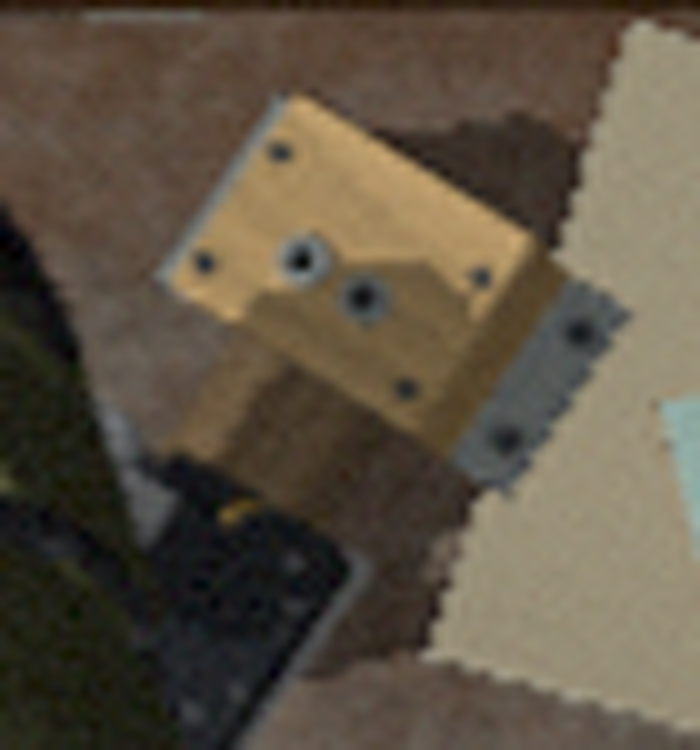

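The front has entered the channel without force. I'll continue with a lighter grip.

>>> play_rows --deltas '[[[0,-0.5,6,0,0,0,40],[0,0,7,0,0,0,40],[0,0,7,0,0,0,40],[0,0,7,0,0,0,40],[0,0,5,0,0,0,40],[0,0,3,0,0,0,40],[0,0,0,0,0,0,40]]]' --grip_force 15

```text
time_s: 35.0
ee_pos: [0.5923, 0.3418, 0.0091]
eef_rot: [-2.215, 1.571, -2.779]
force: [-0.5, -0.1, -1.7]
grip_width: 0.0446
```

>>> play_rows --deltas '[[[0,0,2,0,0,0,40],[0,0,2,0,0,0,40],[0,0,1,0,0,0,40],[0,0,0,0,0,0,40]]]'

```text
time_s: 35.4
ee_pos: [0.5963, 0.3394, 0.0093]
eef_rot: [1.048, 1.571, 0.484]
force: [0.9, 0.1, -0.5]
grip_width: 0.0448
```

```bash
python3 - <<'E'
from h import *
plan([.6014,.3342,.009],57.7)
save('top','t27',crop=(90,115,160,190),s=10)
save('scene','s27',crop=(60,180,220,300),s=5);save('wrist','w27',s=1.5)
E
```

```text
t 35.4 tcp [0.5963 0.3394 0.0093] w 0.0448 F [ 0.91  0.13 -0.48] q [ 0.46  0.8   1.24  0.    1.1  -0.54]
jaw 57.7 tilt [ 1.e-04  0.e+00 -1.e+00]
rot(tool) [-0.0001  0.     -0.0001] shift old frame [ 0.3 -1.7  7.1] shift new frame [ 0.3 -1.7  7.1]
```

View pics/t27.png

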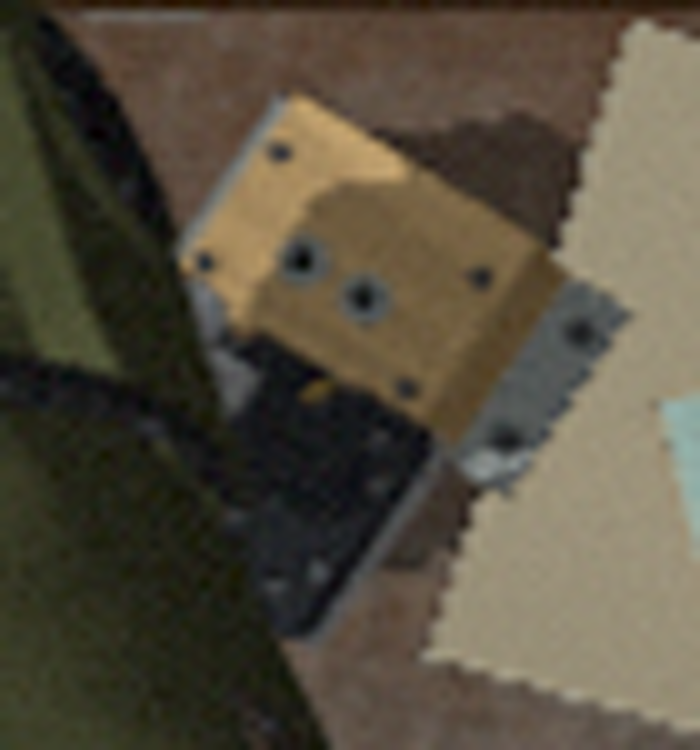

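View pics/w27.png

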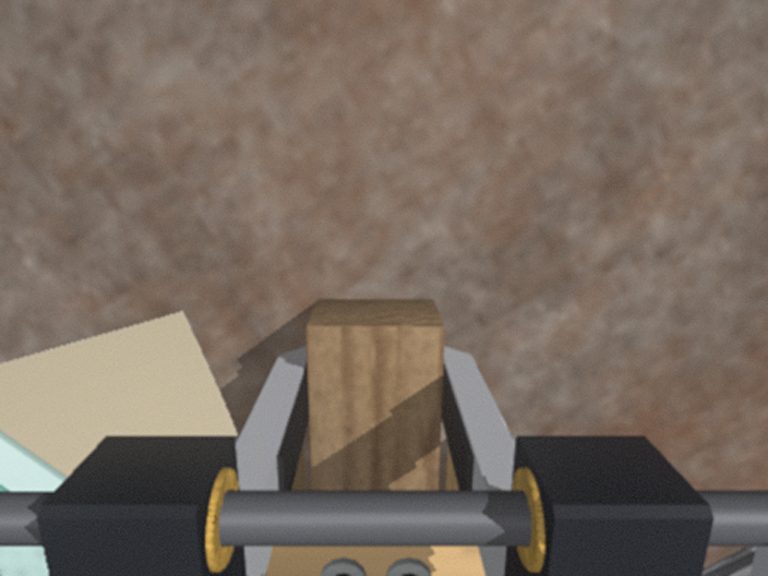

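The wrist view shows the block entering straight, and there is no contact yet. I'll creep to the stop.

>>> play_rows --deltas '[[[0,-0.5,1.5,0,0,0,40],[0,0,1.5,0,0,0,40],[0,0,1.5,0,0,0,40],[0,0,1,0,0,0,40],[0,0,0,0,0,0,40]]]'

```text
time_s: 36.05
ee_pos: [0.6007, 0.336, 0.0092]
eef_rot: [1.085, 1.571, 0.521]
force: [0.4, -0.3, -0.8]
grip_width: 0.0448
```

>>> play_rows --deltas '[[[0,0,1,0,0,0,40],[0,0,1,0,0,0,40],[0,0,0,0,0,0,40]]]'

```text
time_s: 36.35
ee_pos: [0.6024, 0.3349, 0.0092]
eef_rot: [-0.266, 1.571, -0.83]
force: [-0.5, 0.9, 0.4]
grip_width: 0.0449
```

>>> play_rows --deltas '[[[0,0,1,0,0,0,40],[0,0,1,0,0,0,40],[0,0,0,0,0,0,40]]]'

```text
time_s: 36.65
ee_pos: [0.6032, 0.3343, 0.0091]
eef_rot: [-2.662, 1.569, 3.058]
force: [-6.0, 1.5, 0.9]
grip_width: 0.0449
```

>>> play_rows --deltas '[[[0,0,1,0,0,0,40],[0,0,1,0,0,0,40],[0,0,0,0,0,0,40]]]'

```text
time_s: 36.95
ee_pos: [0.6036, 0.334, 0.0089]
eef_rot: [-2.671, 1.566, 3.049]
force: [-14.2, 4.5, 3.3]
grip_width: 0.0447
```

It meets the stop: reaction of about 15 N back along the channel. I'll relax, release and rise.

>>> play_rows --deltas '[[[0,0,-1.5,0,0,0,40],[0,0,0,0,0,0,44],[0,0,0,0,0,0,50],[0,0,0,0,0,0,56],[0,0,0,0,0,0,58],[0,0,0,0,0,0,58]]]'

```text
time_s: 37.55
ee_pos: [0.6046, 0.3335, 0.0094]
eef_rot: [0.711, 1.57, 0.147]
force: [0.2, -0.9, -0.1]
grip_width: 0.0577
```

```bash
python3 - <<'E'
from h import *
plan([.6014,.3342,.1],57.7)
save('wrist','w28',s=1.5)
E
```

```text
t 37.55 tcp [0.6046 0.3335 0.0094] w 0.0577 F [ 0.24 -0.88 -0.14] q [ 0.45  0.81  1.22 -0.    1.11 -0.56]
jaw 57.69 tilt [ 4.e-04  1.e-04 -1.e+00]
rot(tool) [-0.0002  0.0003 -0.0003] shift old frame [-90.6  -1.1  -3. ] shift new frame [-90.6  -1.2  -3.1]
```

View pics/w28.png

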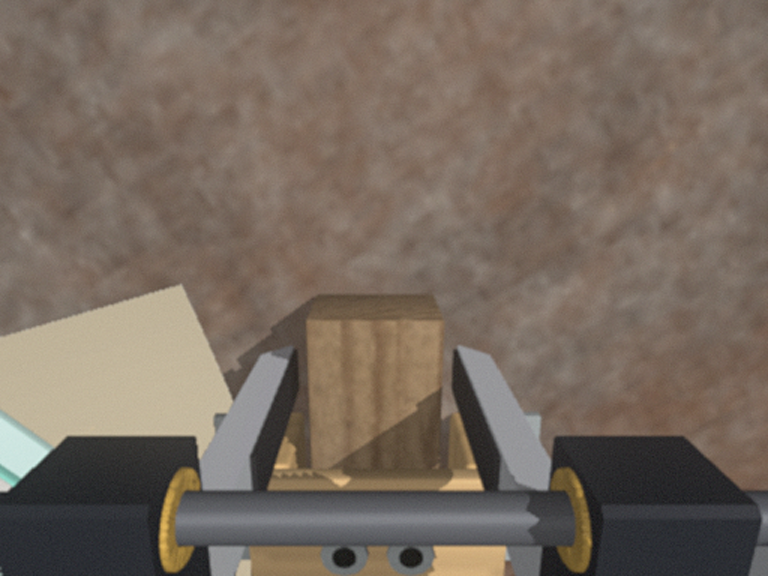

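>>> play_rows --deltas '[[[-4,0,0,0,0,0,58],[-12,0,0,0,0,0,58],[-16,0,0,0,0,0,58],[-12,0,-8,0,0,0,60],[-10,0,-20,0,0,0,60],[-10,0,-30,0,0,0,60],[-10,0,-30,0,0,0,60],[0,0,-20,0,0,0,60],[0,0,0,0,0,0,60],[0,0,0,0,0,0,60]]]'

```text
time_s: 38.6
ee_pos: [0.5132, 0.3914, 0.0833]
eef_rot: [0.225, 1.571, -0.339]
force: [0.2, -0.2, -0.9]
grip_width: 0.0599
```

>>> play_rows --deltas '[[[-20,0,-10,0,0,0,60],[-30,-30,0,0,0,0,60],[-30,-40,0,0,0,0,60],[-20,-40,0,0,0,0,60],[0,-30,0,0,0,0,60],[0,-10,0,0,0,0,60],[0,0,0,0,0,0,60]]]'

```text
time_s: 39.3
ee_pos: [0.425, 0.2691, 0.1833]
eef_rot: [0.892, 1.571, 0.326]
force: [-0.1, 0.5, 0.2]
grip_width: 0.0597
```

```bash
python3 - <<'E'
from h import *
plan([.6014,.3342,.1],57.7)
save('top','t29',s=1.5);save('scene','s29',s=1.5);save('wrist','w29',s=1.5)
recrop('t29','t29b',(90,105,170,190),7)
E
```

```text
t 39.3 tcp [0.425  0.2691 0.1833] w 0.0597 F [-0.12  0.47  0.19] q [ 0.49  0.22  1.68 -0.    1.25 -0.51]
jaw 57.59 tilt [ 2.e-04  1.e-04 -1.e+00]
rot(tool) [-0.0019  0.0001 -0.0001] shift old frame [ 83.4 149.5 114. ] shift new frame [ 83.3 149.3 114.3]
```

View pics/t29.png

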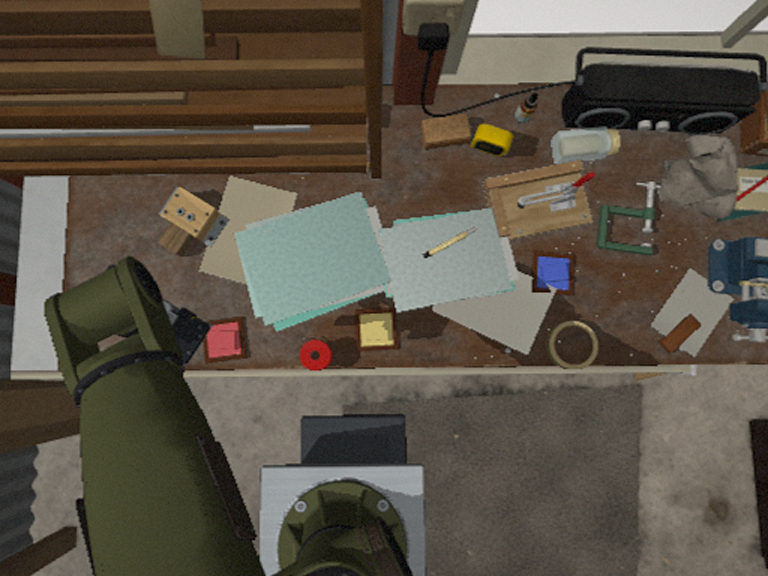

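View pics/s29.png

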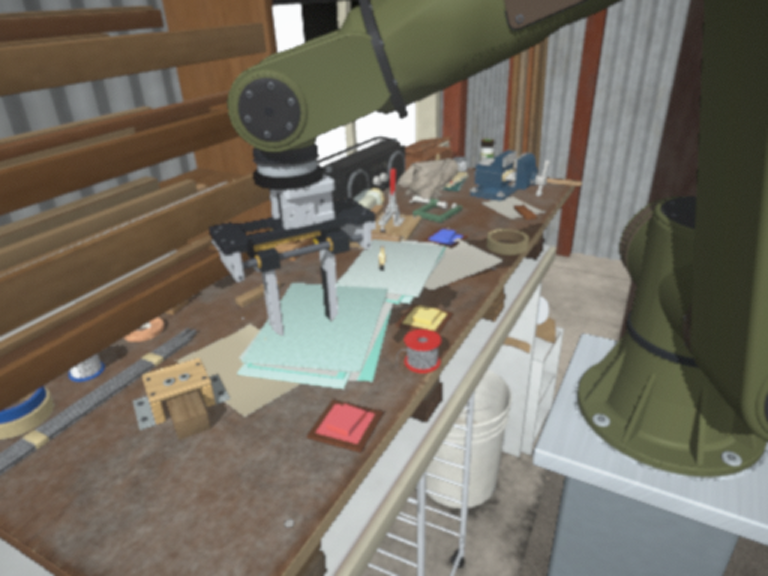

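View pics/t29b.png

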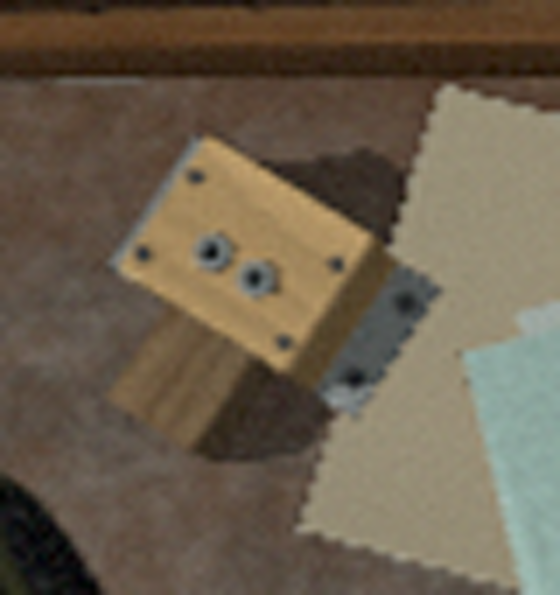

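View pics/w29.png

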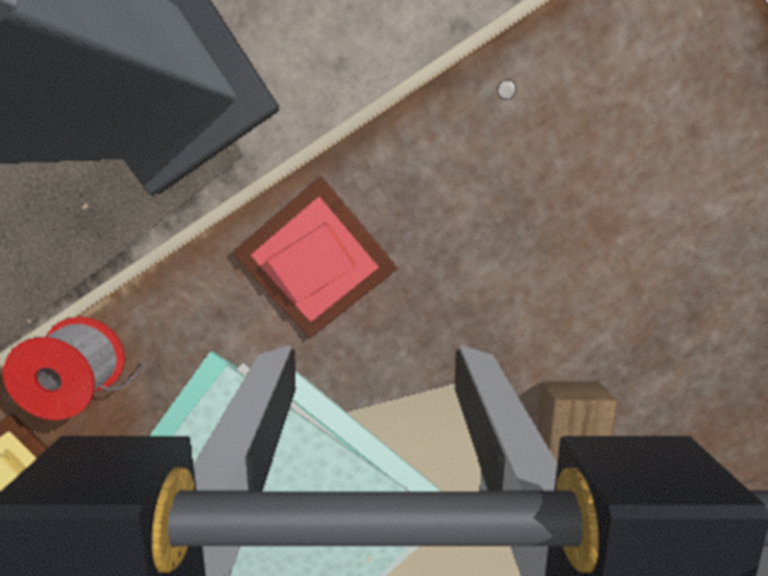

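```bash
python3 - <<'E'
from h import *
o=(90,105)
P=lambda u,v,z:pc('t29',o,7,u,v,z)[:2]
# jig frame from the same picture: plate corners
mL,fL,fR,mR=P(120,268,.049),P(203,137,.049),P(375,240,.049),P(290,378,.049)
ux=((fL-mL)+(fR-mR));ux/=np.linalg.norm(ux);uy=np.array([-ux[1],ux[0]]);C=(mL+fL+fR+mR)/4;O=C-.03*ux
print('jig',C,np.degrees(np.arctan2(ux[1],ux[0])))
for p in (P(107,397,.032),P(195,450,.032),P(188,315,.032)): print([((p-O)@ux*1e3).round(1),((p-O)@uy*1e3).round(1)])
E
```

```text
jig [0.649366   0.30231321] -30.185743341413772
[np.float64(-51.6), np.float64(26.3)]
[np.float64(-52.5), np.float64(-18.9)]
[np.float64(-3.8), np.float64(15.2)]
```

```bash
python3 -c "
from station import hand_in
print(hand_in())"
```

```text
the job is handed in; nothing more can be done
None
```

The job is done and handed in at about 39 s; the hand-in gives no verdict. I set the rose, blue and cream slabs on their own boards in that order. Then I carried the bare block to the jig mouth and slid it in lengthwise until it met the stop.

**Slabs:** After each release the wrist camera showed the slab flat inside its inlay. The TCP at release was within about 1 mm of my measured board centres. The top and wrist cameras differed by about 2 mm in x, against a 15 mm tolerance.

**Block:** At the stop I felt about 15 N pushing back along the channel, and released after that. The top view puts the block's centre about 3 mm past nominal home and about 3–4 mm to one side. The stop contact puts it about 1–2 mm past. Both are within tolerance and agree to within pixel error.

**Bystanders:** The tape roll and spool look unmoved in the last top view. The open gripper is clear of everything, with wrist force near zero. No check failed.

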